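Hold a top-heavy tilt rig on its index mark by the sprung handle

TASK

On the tilt rig, take the sprung handle and raise the top-heavy rocker from its rest until its pointer stands on the index mark of the dial, and keep it there, within a centimetre at the pointer tip, for at least six seconds; then lower the rocker gently back onto the rest it started from, let go of the handle and move away. Work it only by the handle, never touching the beam, its weights, its pointer or the head; do not let the rocker drop onto its rest or go over to the other stop, do not turn the index mark, and leave everything else on the bench where it is.

Things in the scene. Friction and masses are not known exactly. Their poses are not given: they have to be found in the camera images.
- rocker (a joint): tilt of the rocker, rad: aluminium beam on a level shaft along rig x, 170 mm above the bench; 0 = level, pointer upright; positive = handle-side end (rig +y) up, pointer leaning to rig -y. Rests on its stop at -0.40; other stop +0.40. Top-heavy: nominal inertia 0.15 kg m2, overturning moment 0.93 sin(tilt) N m, damping 0.03 N m s/rad; falls with time constant 0.4 s if the handle is free
- beam: the rocker's beam, 420 mm long, with a steel weight (90 mm diameter, 60 long, axis along x) 190 mm out at each end, head table and pointer. Origin on the shaft axis, x along the shaft, y along the beam to the handle's side. Not to be touched. Even with the handle held still the rocker falls away from any tilt (time constant 0.6 to 1.3 s): the handle must be moved all the time
- head: die-cast aluminium head under test, fixed on the beam's table: 75 x 120 mm, 50 high, with round flange and cap on top (88 in all). Origin at the centre of its underside, 61 mm above the shaft when level. Nominally 0.9 kg, giving 0.81 of the overturning moment, but its mass may differ by 20 percent. Not to be touched; its top stands up to 320 mm above the bench
- handle (a joint): sprung handle: steel lever on the same shaft, robot's side, counterweighted, joined to the rocker only by a soft torsion spring of 0.70 N m/rad (damping 0.03 N m s/rad). Value = lever angle minus rocker tilt, rad; 0 = spring slack, lever in line with the beam; positive = lever raised, the spring pushes the tilt up; range -1 to 1. Lever angle to horizontal = rocker + handle
- handle_grip (a point): where to grip: the black sleeve on the lever's end, 20 mm in diameter, 65 mm long, parallel to the shaft, turning freely on its pin. Pinch it from above, fingers closing along rig y. With lever angle a it lies in the rig's frame at x -130, y 170 cos(a), z 170 + 170 sin(a) mm; at the start a = -0.40, about 104 mm above the bench
- rig_pivot (a point): point on the shaft axis at the middle of the rig, 170 mm above the bench; axes are the rig's: x along the shaft away from the robot, y towards the handle's side, z up
- rig: tilt rig, fixed to the bench at varying place and yaw: dark steel base 260 x 500 x 15 mm, two grey uprights, two rest posts under the beam, and on its far side (facing away from the robot) an upright white round dial plate, 300 mm diameter, at x 75 to 81 mm, a tick every 0.1 rad. Origin under the base's middle; x away from the robot, y to the handle's side
- pointer_tip (a point): on the line of the dark pointer (8 mm wide, reaching 120 mm from the shaft, on the dial's far face), fixed to the rocker; this point is 130 mm from the shaft axis, straight above it when the rocker is level, at rig x 93 mm
- index (a joint): angle of the index mark round the shaft, rad, same zero and direction as rocker: the tilt at which the pointer stands on the mark (between -0.12 and 0.22). Stiff, must not be turned
- index_mark (a point): index mark: dark tab 12 mm wide, 30 mm long at the dial's rim, from 135 to 165 mm from the shaft axis; this point is on its middle line, 130 mm from the axis at rig x 93 mm, and meets pointer_tip when the pointer stands on the mark
- spool: grey reel, 64 mm diameter, 50 mm high, standing beside the rig's base on the handle's side; origin under its centre; leave it
- jar: glass jar with lid, 56 mm diameter, 65 mm high, in front of the rig; origin under its centre; leave it
- driver: screwdriver lying on the bench; leave it
- spanner: steel spanner lying on the bench; leave it
- mug: white mug, 80 mm diameter, 90 mm high; leave it

How it is judged:
By the outcome, as a careful person would: the job done as asked, in the order asked, and still so for the second after the job is handed in, with the robot touching nothing.
It also fails if it takes over 72 s, if anything falls off the work surface, if the arm or the gripper's body presses on something with over 40 N, if the wrist force passes 120 N, or if a joint passes its speed limit or range.

ROBOT

A 6-joint arm with a two-finger parallel gripper is mounted at the origin on the work surface. World frame = base frame: x ahead of the robot, y to its left, z up, the work surface at z = 0. Lengths are in m, angles in degrees, forces in N, time in s.
With the tool pointing down it reaches from about 0.3 to 0.75 m from the base axis. Payload 8.5 kg.
Tool frame: the origin (TCP) lies midway between the tips of the shut fingers; the grasp point (between the pads) lies 19 mm behind it (env.grasp_offset is the distance from the TCP to the grasp point, in m); z points along the fingers, y is the line along which they close (so a half turn about z gives the same grasp; the last joint's range is limited). The gripper opens to 85 mm and grips with 20 to 120 N. Pads are 22 mm wide; open, the fingers measure 114 mm over their backs; the gripper's body (76 mm by 85 mm) begins 54 mm behind the grasp point. The pads swing forward as they close: fully open they stand 13 mm farther back than shut.
Start: joints at [-75.705, 21.807, 74.336, -0, 83.858, -12.336], TCP at [0.247, -0.492, 0.231] pointing down, gripper open.
Joint ranges: [-178.18, 178.18], [-50.72, 133.34], [12.68, 142.11], [-81.47, 261.47], [9.98, 163.14], [-165.26, 165.26]. Speed limits (degrees/s): [136.94, 136.94, 180, 180, 180, 180].

INTERFACE

Orientations are given as a 3x3 rotation matrix whose columns are the frame's x, y, z axes.
In Python, from rig import env gives the robot as it stands.
- The arm moves only by the tool servo_tool, never from a script. Its argument "deltas" is text: rows parted by semicolons, each of 7 numbers parted by spaces: the opening, from 0 (shut) to 1 (fully open), then the shift along the tool's x, y, z in mm, then the turn, a rotation vector about the tool's x, y, z in rad. A call has 1 to 8 rows; each row shifts and turns the commanded pose from where the row before left it, along the tool's axes as they then stand; what a row does not reach is not made up. A row lasts 1/12 s, in which the tool goes at most 41.7 mm and 7.16 degrees, less where a joint would pass 70% of its speed; a pose out of reach is approached as far as the arm can. A call is refused whole if a number of a shift passes 41.7 or a number of a turn 0.125, either way. A call with a gripper value outside its range is refused whole. The fingers move at their own pace and stop on an object; "newtons" is the grip in N (left out, the last holds). Time passes only in rows, so rows that do not move let the fingers close. It gives the time, the measured TCP pose, the force, the opening and the grip force at its end, in the units of the state.
- env.observe(): the state, without advancing time (a new reading comes with each control period).
- env.get_image(name): name is "scene" or "top" or "wrist"; returns a dict with "img" (420x560x3 uint8, red, green, blue), "depth" (420x560 float32, m along the optical axis (not along the pixel's ray), 0 where there is no reading), "camera_matrix" (3x3 intrinsics, pixels), "D" ([k1, k2, p1, p2, k3] as OpenCV has them; the pictures are not rectified), "world_to_cam" (4x4, takes a point from world to camera coordinates). Camera axes: x right, y down, z forward; pixel columns grow to the right and rows downward; lengths in m; the calibration is good to about 2 mm. A picture is of the moment at which its call begins.
- env.close_job(): hands the job in; it is judged then, once.
Trained networks look in a picture, given as the dict that the camera call returned (one of the last four; its "shot" number tells which), for a name from the list of things; names that differ only in an ending like _2 or _b are one class to them, and where a whole thing is asked for, a point or a joint stands for the part that bears it (a point fixed in the world has none). Each returns a list of dicts, best first, with "conf" (0 to 1); they miss things now and then, are a little off and sometimes report something else, mostly with a low value. They report only what shows in the picture. A call takes as long as a camera call.
- env.spot_in(name, picture): "bbox" ([centre column, centre row, width, height] in pixels, round what is visible of it).
- env.spot_point(name, picture): "uv" ([column, row] in pixels: a listed point, or the origin of a listed thing).
The state is a dict: "time_s": time; "q": joint angles; "qvel": joint speeds; "joint_efforts": joint torques, N m; "position": TCP position; "tool_rot": TCP orientation; "ft_force": force on the tool from outside, world axes, zero at the start; "wrist_torque": the same for the moment, N m; "grip_width": finger opening in m; "gripper_force": force on a finger pad.
Only numpy, scipy, OpenCV 4.12 (cv2) and the standard library are available. Lean on these libraries where they do the work, as an engineer would, in place of code of your own. Each camera call takes 0.05 s, during which the arm holds its last target. There are 200 camera calls.

## Working session

There is one attempt and no reset: what is moved stays moved. The work goes in short steps, Python scripts to look and compute and a tool call to move; the robot and the scene stay as the last step left them, time stands still between calls to the robot, and variables do not carry over. Pictures are saved under pics/ and viewed, at most 10 in all, crops included, and the job is handed in when it is done.

Besides the shell and the picture viewer there is one more tool, called after ">>>" in YAML: its name, and indented under it one key for each argument. servo_tool: Moves the arm, as the interface text tells. Its arguments: {"type":"object","properties":{"deltas":{"type":"string"},"newtons":{"type":"number"}},"required":["deltas"]}

```bash
ls; mkdir -p pics
cat > h.py <<'E'
from rig import env
import numpy as np, cv2
def ray(p,uv):
    K,D,T=p["camera_matrix"],np.array(p["D"]),np.array(p["world_to_cam"])
    n=cv2.undistortPoints(np.array([[uv]],float),K,D)[0,0]
    R,t=T[:3,:3],T[:3,3]; return -R.T@t, R.T@np.array([n[0],n[1],1])
def proj(p,X):
    T=np.array(p["world_to_cam"]); X=np.atleast_2d(X)
    return cv2.projectPoints(X,cv2.Rodrigues(T[:3,:3])[0],T[:3,3],p["camera_matrix"],np.array(p["D"]))[0][:,0]
def atz(p,uv,z):
    o,d=ray(p,uv); return o+d*(z-o[2])/d[2]
E
python3 - <<'E'
from h import *
s=env.observe(); print({k:np.round(v,3).tolist() for k,v in s.items()}, env.grasp_offset)
for c in ["scene","top","wrist"]:
    p=env.get_image(c); cv2.imwrite(f"pics/{c}0.png",p["img"][:,:,::-1])
    o,_=ray(p,(280,210)); print(c,"cam at",o.round(3))
    for n in ["rig_pivot","handle_grip","pointer_tip","index_mark","rig","head","beam","spool","jar","handle"]:
        r=env.spot_point(n,p)[:2]
        print(n,[(np.round(x["uv"],1).tolist(),round(x["conf"],2)) for x in r])
im=np.hstack([cv2.imread(f"pics/{c}0.png") for c in ["scene","top"]])
cv2.imwrite("pics/both.png",cv2.resize(im,(800,300)))
E
```

```text
pics
{'time_s': 0.0, 'q': [-75.705, 21.842, 74.385, -0.002, 83.859, -12.337], 'qvel': [0.024, 0.075, 0.011, 0.013, 0.02, -0.2], 'joint_efforts': [-0.001, -44.847, -23.128, -0.0, 0.005, -0.0], 'position': [0.246, -0.491, 0.231], 'tool_rot': [[0.894, 0.448, -0.0], [0.448, -0.894, 0.001], [0.0, -0.001, -1.0]], 'ft_force': [-0.18, 0.611, -0.423], 'wrist_torque': [-0.046, -0.014, -0.013], 'gripper_force': 0.0, 'grip_width': 0.085} 0.0187
scene cam at [1.189 0.7   0.823]
rig_pivot [([215.5, 216.3], 0.93)]
handle_grip [([282.3, 240.6], 0.85)]
pointer_tip [([189.3, 195.9], 0.9), ([266.4, 229.5], 0.49)]
index_mark [([180.4, 186.8], 0.57), ([429.1, 363.8], 0.5)]
rig [([222.1, 260.5], 0.62)]
head [([219.3, 204.7], 0.72), ([216.8, 218.0], 0.31)]
beam []
spool [([275.2, 317.9], 0.97)]
jar [([265.3, 233.0], 0.52)]Traceback (most recent call last):
  File "<stdin>", line 7, in <module>
ValueError: it knows: beam, driver, handle_grip, head, index_mark, jar, mug, pointer_tip, rig, rig_pivot, spanner, spool
```

View pics/scene0.png

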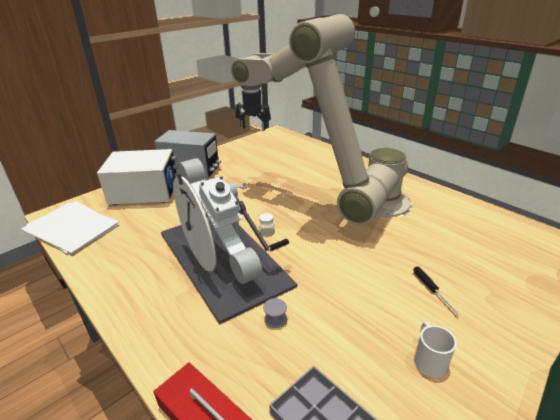

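Run:
```python
from h import *
import pickle
ps={}
for c in ["scene","top","wrist"]:
    p=env.get_image(c); ps[c]=p; cv2.imwrite(f"pics/{c}0.png",p["img"][:,:,::-1])
    o,_=ray(p,(280,210)); print(c,"cam at",o.round(3))
    for n in ["rig_pivot","handle_grip","pointer_tip","index_mark","rig","head","beam","spool","jar"]:
        r=env.spot_point(n,p)[:2]
        print(n,[(np.round(x["uv"],1).tolist(),round(x["conf"],2)) for x in r])
pickle.dump({k:{a:v[a] for a in ["img","depth","camera_matrix","D","world_to_cam"]} for k,v in ps.items()},open("p0.pkl","wb"))
a=cv2.resize(ps["scene"]["img"][140:330,140:310],None,fx=3,fy=3,interpolation=cv2.INTER_CUBIC)
cv2.imwrite("pics/crop0.png",a[:,:,::-1])
```

```text
scene cam at [1.189 0.7   0.823]
rig_pivot [([216.5, 216.3], 0.56)]
handle_grip [([279.5, 239.3], 0.78)]
pointer_tip [([189.5, 199.4], 0.9), ([214.5, 217.7], 0.41)]
index_mark [([181.9, 188.5], 0.44)]
rig [([220.8, 261.3], 0.62)]
head [([221.8, 205.1], 0.64)]
beam [([214.1, 213.9], 0.63), ([216.6, 217.6], 0.48)]
spool [([275.7, 318.3], 0.63)]
jar [([265.5, 230.0], 0.63)]
top cam at [ 0.404 -0.011  1.299]
rig_pivot []
handle_grip [([270.2, 215.2], 0.67), ([437.3, 275.5], 0.16)]
pointer_tip []
index_mark [([348.4, 132.2], 0.41)]
rig [([322.4, 189.4], 0.81)]
head [([320.8, 168.2], 0.73), ([347.0, 131.7], 0.16)]
beam [([330.4, 177.0], 0.55)]
spool [([229.6, 174.0], 0.62)]
jar [([325.8, 249.6], 0.81)]
wrist cam at [ 0.311 -0.459  0.374]
rig_pivot []
handle_grip []
pointer_tip []
index_mark []
rig []
head []
beam []
spool []
jar []
```

View pics/crop0.png

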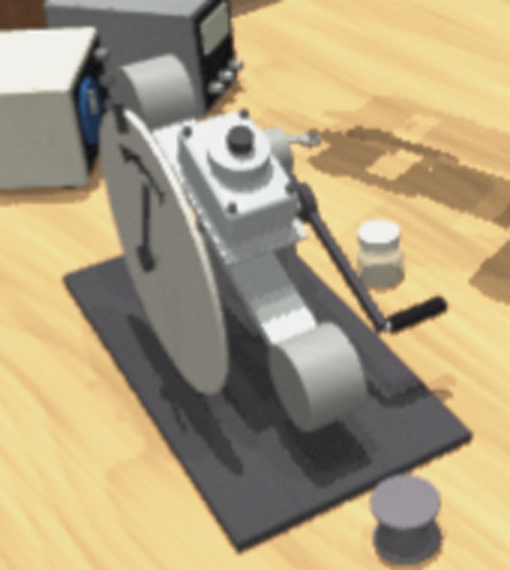

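View pics/top0.png

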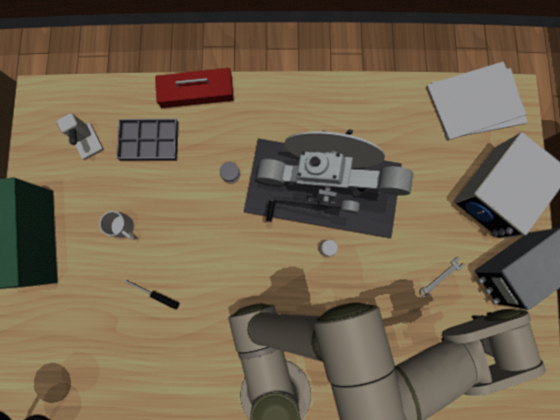

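Run:
```python
from h import *
import pickle
from scipy.optimize import least_squares
P=pickle.load(open("p0.pkl","rb"))
def W(v,X):
    c,s=np.cos(v[2]),np.sin(v[2]); X=np.atleast_2d(X)
    return np.c_[v[0]+c*X[:,0]-s*X[:,1],v[1]+s*X[:,0]+c*X[:,1],X[:,2]]
a=-.4; tip=[.093,.13*np.sin(.4),.17+.13*np.cos(.4)]
g=[-.13,.17*np.cos(a),.17+.17*np.sin(a)]
obs=[("top",[-.13,.25,.015],(246,213)),("top",[-.13,-.25,.015],(392,236)),("top",[.13,.25,.015],(262,140)),
("scene",[.13,.25,.015],(220,322.7)),("scene",[-.13,.25,.015],(296.7,285.3)),("scene",[.13,-.25,.015],(161.7,232.7)),
("scene",[0,0,.17],(216,216.3)),("scene",g,(281,240)),("top",g,(270,213)),("top",[0,0,0],(322.4,189.4))]
def f(v): return np.concatenate([(proj(P[c],W(v,X))-uv).ravel() for c,X,uv in obs])[:]
r=least_squares(f,[.6,-.08,0],loss="soft_l1"); v=r.x
print("rig",v.round(4),np.rad2deg(v[2])); print(f(v).reshape(-1,2).round(1))
print("grip world",W(v,g).round(4),"tip px",proj(P["scene"],W(v,tip)))
np.save("rig.npy",v)
# frontal dial: columns = rig y (right = -y as seen from far side: viewer at +x looking -x sees +y on right)
S=500;yy,zz=np.meshgrid(np.linspace(-.19,.19,S),np.linspace(.19,-.19,S))
X=np.c_[np.full(S*S,.087),yy.ravel(),.17+zz.ravel()]
m=proj(P["scene"],W(v,X)).reshape(S,S,2).astype(np.float32)
w=cv2.remap(P["scene"]["img"],m[...,0],m[...,1],cv2.INTER_CUBIC)
cv2.imwrite("pics/dial0.png",w[:,:,::-1])
```

```text
rig [ 0.6705 -0.1643 -0.1667] -9.550795787148596
[[-2.5 -0.9]
 [ 0.1  0.7]
 [-5.1 -2.2]
 [ 0.3 -2.4]
 [ 1.6 -3.1]
 [-1.9 -1.4]
 [ 1.2 -0.8]
 [-0.4  3.2]
 [ 0.7  0. ]
 [ 0.7 -2.1]]
grip world [[0.5683 0.0117 0.1038]] tip px [[189.42673675 198.3836758 ]]
```

View pics/dial0.png

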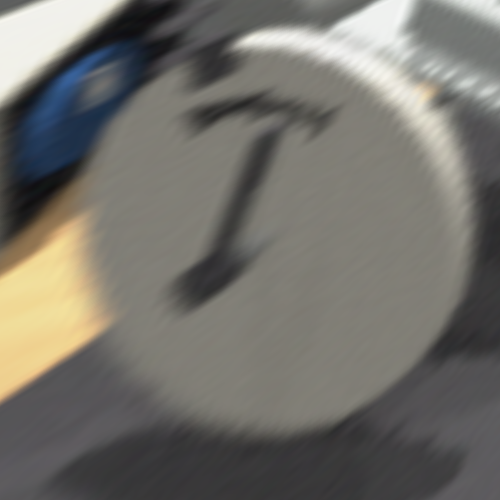

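Run:
```python
from h import *
import pickle
from scipy.optimize import least_squares
P=pickle.load(open("p0.pkl","rb")); v0=np.load("rig.npy")
def cloud(p):
    h,w=p["depth"].shape; u,vv=np.meshgrid(np.arange(w),np.arange(h))
    n=cv2.undistortPoints(np.c_[u.ravel(),vv.ravel()].astype(float)[:,None],p["camera_matrix"],np.array(p["D"]))[:,0]
    d=p["depth"].ravel(); T=np.array(p["world_to_cam"]); C=np.c_[n*d[:,None],d]
    return ((C-T[:3,3])@T[:3,:3]).reshape(h,w,3)
def R(v,X): # world->rig
    c,s=np.cos(v[2]),np.sin(v[2]); d=X[...,:2]-v[:2]
    return np.stack([c*d[...,0]+s*d[...,1],-s*d[...,0]+c*d[...,1],X[...,2]],-1)
print("K",P["scene"]["camera_matrix"][0,0])
for c in P:
    if c=="wrist": continue
    p=P[c]; X=cloud(p); r=R(v0,X); ok=p["depth"]>0; g=p["img"].max(-1).astype(int)
    # base: dark, z~.015
    b=ok&(abs(r[...,2]-.015)<.012)&(g<95)&(abs(r[...,0])<.17)&(abs(r[...,1])<.29)
    B=X[b]; print(c,"base n",len(B),"z",np.median(B[:,2]).round(4),B[:,2].std().round(4))
    (cx,cy),sz,ang=cv2.minAreaRect(B[:,:2].astype(np.float32)*1000); print("rect",cx,cy,sz,ang)
    Rb=R(v0,B); print("rig extents",[np.percentile(Rb[:,i],[.5,99.5]).round(4) for i in (0,1)])
    d=ok&(abs(r[...,0]-.08)<.03)&(np.hypot(r[...,1],r[...,2]-.17)<.165)&(p["img"].min(-1)>80)
    D=r[d]; print("dial",len(D),np.median(D[:,0]))
    if len(D)>200:
        A=np.c_[np.ones(len(D)),D[:,1],D[:,2]-.17]; k=np.ones(len(D),bool)
        for _ in range(5):
            s=np.linalg.lstsq(A[k],D[k,0],rcond=None)[0]; k=abs(A@s-D[:,0])<.008
        print("plane x=",s.round(4),k.sum(),"rms",(A@s-D[:,0])[k].std().round(4))
        print("y ext",np.percentile(D[k,1],[0.5,99.5]).round(4),"z ext",np.percentile(D[k,2],[.5,99.5]).round(4))
```

```text
K 383.50054533875436
scene base n 4357 z 0.0156 0.0022
rect 677.0521240234375 -157.85256958007812 (496.42816162109375, 257.0697021484375) 79.69515991210938
rig extents [array([-0.1176,  0.1348]), array([-0.2307,  0.2537])]
dial 1989 0.08497423509472496
plane x= [ 0.0847  0.0052 -0.0032] 1933 rms 0.0012
y ext [-0.1404  0.1508] z ext [0.0307 0.3199]
top base n 5954 z 0.0148 0.0027
rect 670.967041015625 -143.68499755859375 (537.7830810546875, 262.85113525390625) 79.83827209472656
rig extents [array([-0.1324,  0.1258]), array([-0.2444,  0.248 ])]
dial 314 0.07585296250196161
plane x= [0.0738 0.0133 0.0203] 308 rms 0.0022
y ext [-0.1368  0.1409] z ext [0.0652 0.3228]
```

```bash
cat >> h.py <<'E'
def rows(path,yaws,op=1):
    """path: world pts incl. start (Nx3), yaws of tool x in rad (N), tool down. prints rows"""
    out=[]
    for i in range(len(path)-1):
        y=yaws[i]; X=np.array([np.cos(y),np.sin(y),0]);Y=np.array([np.sin(y),-np.cos(y),0])
        d=(np.array(path[i+1])-path[i])*1000
        out.append(f"{op} {d@X:.1f} {d@Y:.1f} {-d[2]:.1f} 0 0 {-(yaws[i+1]-y):.3f}")
    return "; ".join(out)
E
python3 - <<'E'
from h import *
wp=np.array([[.246,-.491,.231],[.38,-.22,.25],[.46,-.02,.25],[.50,.02,.25]])
L=np.r_[0,np.cumsum(np.linalg.norm(np.diff(wp,axis=0),axis=1))]
n=24;t=np.arange(n+1)/n; s=L[-1]*(t*t*(3-2*t)*.5+t*.5)
path=np.c_[[np.interp(s,L,wp[:,i]) for i in range(3)]].T.round(4)
yaw=np.minimum(np.deg2rad(26.6)+.12*np.arange(n+1),np.deg2rad(170.1))
r=rows(path,yaw).split("; ")
for i in range(0,n,8): print("; ".join(r[i:i+8]))
E
```

```text
1 10.6 -8.1 -0.8 0 0 -0.120; 1 14.0 -8.1 -1.1 0 0 -0.120; 1 17.1 -7.4 -1.1 0 0 -0.120; 1 20.0 -5.9 -1.3 0 0 -0.120; 1 22.5 -3.8 -1.5 0 0 -0.120; 1 24.7 -1.1 -1.5 0 0 -0.120; 1 26.0 1.8 -1.7 0 0 -0.120; 1 26.8 5.3 -1.7 0 0 -0.120
1 27.0 8.7 -1.8 0 0 -0.120; 1 26.4 12.2 -1.8 0 0 -0.120; 1 25.2 15.5 -1.9 0 0 -0.120; 1 23.4 18.7 -1.8 0 0 -0.120; 1 21.7 20.4 -1.0 0 0 -0.120; 1 19.9 21.9 -0.0 0 0 -0.120; 1 16.9 23.8 -0.0 0 0 -0.120; 1 13.6 24.9 -0.0 0 0 -0.120
1 10.0 25.5 -0.0 0 0 -0.120; 1 6.7 25.3 -0.0 0 0 -0.120; 1 3.3 24.5 -0.0 0 0 -0.120; 1 0.4 22.9 -0.0 0 0 -0.120; 1 -5.4 19.8 -0.0 0 0 -0.105; 1 -10.7 15.3 -0.0 0 0 -0.000; 1 -9.3 13.2 -0.0 0 0 -0.000; 1 -7.7 11.0 -0.0 0 0 -0.000
```

>>> servo_tool:
  deltas: "1 10.6 -8.1 -0.8 0 0 -0.120; 1 14 -8.1 -1.1 0 0 -0.120; 1 17.1 -7.4 -1.1 0 0 -0.120; 1 20 -5.9 -1.3 0 0 -0.120; 1 22.5 -3.8 -1.5 0 0 -0.120; 1 24.7 -1.1 -1.5 0 0 -0.120; 1 26 1.8 -1.7 0 0 -0.120; 1 26.8 5.3 -1.7 0 0 -0.120"

```text
time_s: 2.67
position: [0.322, -0.3383, 0.2421]
tool_rot: [[0.14, 0.99, 0.0], [0.99, -0.14, -0.0], [-0.0, 0.0, -1.0]]
ft_force: [0.3, 0.3, 0.2]
grip_width: 0.0857
gripper_force: 0.0
```

>>> servo_tool:
  deltas: "1 27 8.7 -1.8 0 0 -0.120; 1 26.4 12.2 -1.8 0 0 -0.120; 1 25.2 15.5 -1.9 0 0 -0.120; 1 23.4 18.7 -1.8 0 0 -0.120; 1 21.7 20.4 -1 0 0 -0.120; 1 19.9 21.9 0 0 0 -0.120; 1 16.9 23.8 0 0 0 -0.120; 1 13.6 24.9 0 0 0 -0.120"

```text
time_s: 3.33
position: [0.4182, -0.1247, 0.2505]
tool_rot: [[-0.731, 0.682, 0.0], [0.682, 0.731, -0.0], [-0.0, 0.0, -1.0]]
ft_force: [-0.1, -0.4, -0.4]
grip_width: 0.0853
gripper_force: 0.0
```

>>> servo_tool:
  deltas: "1 10 25.5 0 0 0 -0.120; 1 6.7 25.3 0 0 0 -0.120; 1 3.3 24.5 0 0 0 -0.120; 1 0.4 22.9 0 0 0 -0.120; 1 -5.4 19.8 0 0 0 -0.105; 1 -10.7 15.3 0 0 0 0; 1 -9.3 13.2 0 0 0 0; 1 -7.7 11 0 0 0 0"

```text
time_s: 4.0
position: [0.5008, 0.0205, 0.2503]
tool_rot: [[-0.985, 0.17, 0.0], [0.17, 0.985, 0.0], [-0.0, 0.0, -1.0]]
ft_force: [0.9, 0.0, 0.5]
grip_width: 0.0853
gripper_force: 0.0
```

Run:
```python
from h import *
import pickle
out={}
for c in ["wrist","top"]:
    p=env.get_image(c); r=env.spot_point("handle_grip",p)[:2]
    print(c,[(np.round(x["uv"],1).tolist(),round(x["conf"],2),atz(p,x["uv"],.104).round(4)) for x in r])
    out[c]={a:p[a] for a in ["img","depth","camera_matrix","D","world_to_cam"]}
    if c=="wrist": cv2.imwrite("pics/w1.png",p["img"][:,:,::-1])
pickle.dump(out,open("p1.pkl","wb"))
```

```text
wrist [([287.9, 276.4], 0.64, array([0.5739, 0.0177, 0.104 ]))]
top [([269.5, 211.6], 0.92, array([0.5727, 0.0153, 0.104 ]))]
```

View pics/w1.png

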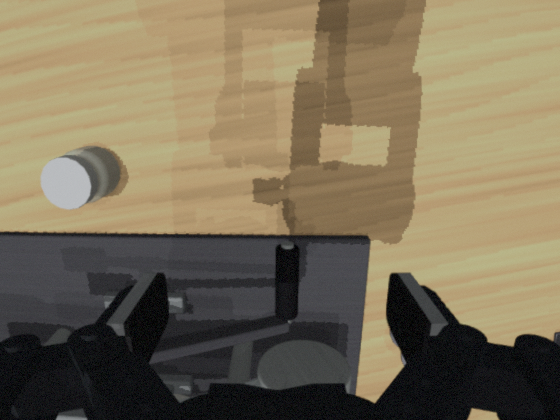

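>>> servo_tool:
  deltas: "1 -24 3 10 0 0 0; 1 -24 3 15 0 0 0; 1 -24 3 20 0 0 0; 1 -0.4 0.1 25 0 0 0; 1 0 0 25 0 0 0; 1 0 0 25 0 0 0; 1 0 0 25 0 0 0; 1 0 0 20 0 0 0"

```text
time_s: 4.87
position: [0.5721, 0.0152, 0.0837]
tool_rot: [[-0.985, 0.172, -0.002], [0.172, 0.985, 0.0], [0.002, -0.0, -1.0]]
ft_force: [0.0, -0.1, 0.3]
grip_width: 0.0857
gripper_force: 0.0
```

```bash
cat > dial.py <<'E'
from h import *
def pt(v,x,ang,r):
    c,s=np.cos(v[2]),np.sin(v[2]); y=-r*np.sin(ang)+v[3]; z=.17+r*np.cos(ang)+v[4]; x=x+0*y
    return np.stack([v[0]+c*x-s*y,v[1]+s*x+c*y,z],-1)
A=np.linspace(-.6,.4,401)
def dark(img,p,v,r0,r1,x=.093,A=A):
    r=np.linspace(r0,r1,40); a,rr=np.meshgrid(A,r,indexing="ij")
    m=proj(p,pt(v,x,a,rr).reshape(-1,3)).reshape(len(A),40,2).astype(np.float32)
    g=cv2.cvtColor(img,cv2.COLOR_RGB2GRAY)
    return 255-cv2.remap(g,m[...,0],m[...,1],cv2.INTER_LINEAR).astype(float)
def peak(d,A,lo=-9,hi=9,w=.09):
    s=d.mean(1); s=np.where((A>lo)&(A<hi),s,-1); i=s.argmax(); k=abs(A-A[i])<w
    b=np.percentile(s[k],20); q=np.clip(s[k]-b,0,None)**2
    return (q*A[k]).sum()/q.sum(), s[i]-b
E
python3 - <<'E'
from dial import *
import pickle
p=pickle.load(open("p0.pkl","rb"))["scene"]
v0=np.load("rig.npy")
v=np.array([.6751,-.1595,-.172,0,0])
# rectified about polar for view
for x in (.087,.093,.099):
  for r0,r1 in [(.035,.065),(.06,.09),(.08,.115),(.035,.115)]:
    a,c=peak(dark(p["img"],p,v,r0,r1,x),A,-.6,-.2); print(x,r0,r1,"ptr",a.round(3),c.round(1))
  for r0,r1 in [(.138,.15),(.15,.162),(.138,.162)]:
    a,c=peak(dark(p["img"],p,v,r0,r1,x),A,-.2,.3); print(x,r0,r1,"idx",a.round(3),c.round(1))
S=500;yy,zz=np.meshgrid(np.linspace(-.19,.19,S),np.linspace(.19,-.19,S))
c,s=np.cos(v[2]),np.sin(v[2]);x=.093
m=proj(p,np.c_[(v[0]+c*x-s*yy).ravel(),(v[1]+s*x+c*yy).ravel(),.17+zz.ravel()]).reshape(S,S,2).astype(np.float32)
w=cv2.remap(p["img"],m[...,0],m[...,1],cv2.INTER_CUBIC)
for r in (40,120,135,165): cv2.circle(w,(250,250),int(r/.76),(255,0,0),1)
cv2.imwrite("pics/dial1.png",w[:,:,::-1])
E
```

```text
0.087 0.035 0.065 ptr -0.244 173.2
0.087 0.06 0.09 ptr -0.244 192.9
0.087 0.08 0.115 ptr -0.255 22.2
0.087 0.035 0.115 ptr -0.245 176.9
0.087 0.138 0.15 idx 0.146 15.0
0.087 0.15 0.162 idx 0.145 15.1
0.087 0.138 0.162 idx 0.146 14.9
0.093 0.035 0.065 ptr -0.327 10.7
0.093 0.06 0.09 ptr -0.356 15.9
0.093 0.08 0.115 ptr -0.375 22.8
0.093 0.035 0.115 ptr -0.361 14.8
0.093 0.138 0.15 idx 0.058 16.6
0.093 0.15 0.162 idx -0.004 17.7
0.093 0.138 0.162 idx 0.027 14.1
0.099 0.035 0.065 ptr -0.577 11.9
0.099 0.06 0.09 ptr -0.536 14.8
0.099 0.08 0.115 ptr -0.51 24.7
0.099 0.035 0.115 ptr -0.532 10.0
0.099 0.138 0.15 idx -0.158 184.5
0.099 0.15 0.162 idx 0.244 201.8
0.099 0.138 0.162 idx 0.254 178.6
```

View pics/dial1.png

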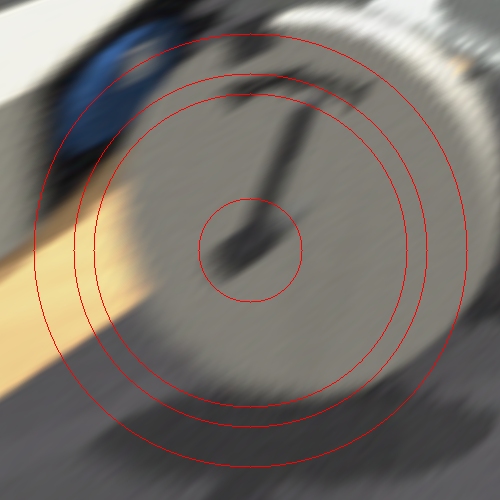

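Run:
```python
from dial import *
import pickle
P=pickle.load(open("p0.pkl","rb")); p=P["scene"]; v=np.array([.6751,-.1595,-.172,0,0])
K,D,T=p["camera_matrix"],np.array(p["D"]),np.array(p["world_to_cam"])
def xyz(p,u,w):
    d=p["depth"][w,u]; o,r=ray(p,(u,w)); X=o+r*d
    c,s=np.cos(v[2]),np.sin(v[2]); e=X[:2]-v[:2]
    return np.array([c*e[0]+s*e[1],-s*e[0]+c*e[1],X[2]-.17])
g=cv2.cvtColor(p["img"],cv2.COLOR_RGB2GRAY)
for w in range(172,232,2):
    L=[(u,g[w,u],*(xyz(p,u,w)*1000).round(0).astype(int)) for u in range(172,200) if g[w,u]<80]
    print(w,[f"{a[0]}:{a[1]}:{a[2]},{a[3]},{a[4]}" for a in L][:8])
print("spot idx/ptr scene ->plane .093")
def plane(p,uv,x=.093):
    o,r=ray(p,uv); n=np.array([np.cos(v[2]),np.sin(v[2]),0]); t=(x-(o[:2]-v[:2])@n[:2])/(r@n)
    X=o+t*r; return np.array([-np.sin(v[2])*(X[0]-v[0])+np.cos(v[2])*(X[1]-v[1]),X[2]-.17])
for uv in [(180.4,186.8),(181.9,188.5),(189.3,195.9),(189.5,199.4),(178,179)]:
    y=plane(p,uv); print(uv,y.round(4),np.arctan2(-y[0],y[1]).round(3))
q=P["top"]; print("top"); 
gt=cv2.cvtColor(q["img"],cv2.COLOR_RGB2GRAY); print(gt[126:140,340:358])
for uv in [(348.4,132.2)]:
    X=atz(q,uv,.32); e=X[:2]-v[:2]; print(X,np.cos(v[2])*e[0]+np.sin(v[2])*e[1],-np.sin(v[2])*e[0]+np.cos(v[2])*e[1])
```

```text
172 ['172:51:-31,-528,-75', '173:32:-46,-568,-97', '174:23:-54,-580,-104', '175:36:-65,-604,-118', '176:60:-83,-656,-145']
174 ['172:64:-30,-531,-86', '173:40:-43,-562,-103', '174:44:-50,-571,-109', '175:72:-53,-569,-109', '176:79:-58,-569,-111', '177:75:91,-25,165', '178:78:88,-24,165', '179:77:86,-21,166']
176 ['172:72:-27,-525,-92', '173:43:-41,-562,-112', '174:38:-47,-566,-116', '175:64:-53,-573,-120', '177:77:91,-27,158', '178:58:91,-18,162', '179:50:88,-17,162', '180:61:86,-15,162']
178 ['172:48:-25,-523,-100', '173:45:-36,-548,-114', '174:74:-44,-565,-124', '178:73:91,-20,155', '179:53:89,-18,155', '180:61:86,-18,154']
180 ['172:47:-22,-517,-106', '173:66:-33,-543,-121', '179:57:91,-14,151', '180:50:88,-14,150', '181:61:85,-18,147']
182 ['172:54:-18,-510,-111', '179:72:91,-17,143', '180:51:88,-17,142', '181:55:86,-17,142', '182:79:83,-16,141']
184 ['172:57:-13,-499,-114']
186 ['172:55:-11,-494,-121']
188 ['172:43:-13,-512,-140']
190 ['172:43:-11,-507,-147', '181:49:82,-43,102', '182:55:81,-37,105', '183:75:83,-23,112']
192 ['172:70:-15,-532,-170', '181:74:82,-49,92', '182:45:8
[... 1556 characters left out ...]
09 122 123 123 123]
 [131 131 129 128 124  94  54  20  13  21  25  32  73 116 127 126 125 126]
 [149 149 142 140 131  94  57  30  18  12  18  51  95 126 130 130 128 129]
 [152 155 154 155 152 131 114  93  79  71  75 101 123 132 134 133 132 134]
 [117 127 135 145 151 149 150 145 146 146 143 145 142 140 137 134 132 132]
 [ 71  78  83  92 102 115 129 137 147 152 153 155 156 155 151 143 140 136]
 [ 58  59  58  58  62  72  80  85  92 103 117 133 145 150 150 152 154 151]
 [ 61  61  59  58  58  59  59  56  57  63  73  83  93 104 118 134 146 151]
 [ 62  63  61  61  62  61  61  60  59  60  60  59  59  66  74  87  99 110]]
[ 0.75169321 -0.19542232  0.32      ] 0.08161125726920523 -0.022283096783495077
```

>>> servo_tool:
  deltas: "0 0 0 0 0 0 0; 0 0 0 0 0 0 0; 0 0 0 0 0 0 0; 0 0 0 0 0 0 0; 0 0 0 0 0 0 0; 0 0 0 0 0 0 0"
  newtons: 40

```text
time_s: 5.37
position: [0.5735, 0.016, 0.0863]
tool_rot: [[-0.985, 0.171, 0.002], [0.171, 0.985, -0.0], [-0.002, 0.0, -1.0]]
ft_force: [0.4, -0.9, 0.9]
grip_width: 0.0185
gripper_force: 39.0
```

```bash
cat > meas.py <<'E'
from dial import *
V=np.array([.6751,-.1595,-.172,0,0])
def tilt(p,lo=-.55,hi=.35):
    A=np.arange(-.65,.5,.0025); s=0
    d=dark(p["img"],p,V,.035,.112,.0945,A)
    m=d.mean(1); k=(A>lo)&(A<hi); i=np.where(k)[0][m[k].argmax()]; n=abs(A-A[i])<.1
    b=np.percentile(m[n],30); q=np.clip(m[n]-b,0,None)**2
    return (q*A[n]).sum()/q.sum(), m[i]-b
E
python3 - <<'E'
from meas import *
import pickle
print(tilt(pickle.load(open("p0.pkl","rb"))["scene"]))
for _ in range(3): print(tilt(env.get_image("scene")))
s=env.observe(); print({k:np.round(s[k],4) for k in ["time_s","position","ft_force","grip_width","gripper_force"]})
E
```

```text
(np.float64(-0.40241290049779505), np.float64(17.899999999999977))
(np.float64(-0.40287580318057453), np.float64(18.32499999999999))
(np.float64(-0.4027589967170452), np.float64(18.17500000000001))
(np.float64(-0.40165832685228925), np.float64(19.125))
{'time_s': np.float64(5.5167), 'position': array([0.5735, 0.0158, 0.0859]), 'ft_force': array([ 0.5735, -1.8026,  0.882 ]), 'grip_width': np.float64(0.0188), 'gripper_force': np.float64(39.0115)}
```

```bash
cat > ctl.py <<'E'
import json,sys,os
from meas import *
k,cs,c,I=.70,.03,.03,.15; DT=1/120; TAU=.04; REST=-.402
def mj(s): s=min(max(s,0),1); return 10*s**3-15*s**4+6*s**5,30*s**2-60*s**3+30*s**4,60*s-180*s**2+120*s**3
def ref(S,t):
    T=S["T"]; p,v,a=mj((t-S["t0"])/T); d=S["g1"]-S["g0"]; return S["g0"]+d*p,d*v/T,d*a/T**2
def sub(x,a,da,dt=DT):
    th,w,M=x; al=(M*np.sin(th)+k*(a-th)+cs*(da-w)-c*w)/I
    w+=al*dt; th+=w*dt
    if th<REST: th,w=REST,max(w,0.)
    return np.array([th,w,M])
def prop(x,al,ca0,ca1,T,P=None):
    """command ramps ca0->ca1 in T; al = lagged lever angle"""
    n=max(1,round(T/DT)); dt=T/n
    for i in range(n):
        ca=ca0+(ca1-ca0)*(i+1)/n; nl=al+(ca-al)*dt/TAU; da=(nl-al)/dt; al=nl
        if P is not None:
            F=np.array([(sub(x+e,al,da,dt)-sub(x-e,al,da,dt))/2e-4 for e in np.eye(3)*1e-4]).T
            P=F@P@F.T+np.diag([1e-7,.05**2,.03**2])*dt
        x=sub(x,al,da,dt)
    return x,al,P
def load():
    return json.load(open("S.json")) if os.path.exists("S.json") else None
def step(nrows=8,goal=None,T=None,nimg=2,w=3.,plan=True,amax=.06):
    S=load(); x=np.array(S["x"]);P=np.array(S["P"]);al=S["al"]
    t=env.observe()["time_s"]
    if t-S["t"]>.02:
        nr=len(S["pend"]); assert abs(t-S["t"]-nr/12)<.03,(t,S["t"],nr)
        for a0,a1 in S["pend"]: x,al,P=prop(x,al,a0,a1,1/12,P)
        S["ca"]=S["pend"][-1][1]; S["yz"]=S["pyz"]; S["pend"]=[]
    o=env.observe(); z=o["position"][2]
    print("t %.2f pred th %.3f w %.3f M %.3f"%(t,*x),"a cmd %.3f lag %.3f meas %.3f"%(S["ca"],al,np.arcsin(np.clip((z-S["z0"])/.17-np.sin(.4),-1,1))),"F",np.round(o["ft_force"],1))
    for i in range(nimg):
        m,q=tilt(env.get_image("scene")); H=np.array([1,0,0.]); R=.004**2
        Kg=P@H/(P[0,0]+R); 
        if x[0]<=REST+1e-6 and m<REST+.01: P=P.copy()
        else: x=x+Kg*(m-x[0]); P=P-np.outer(Kg,H@P)
        x[0]=max(x[0],REST); S["log"].append([t,m,x.tolist(),S["ca"]])
        print("  meas %.4f q %.0f -> th %.3f w %.3f M %.3f"%(m,q,*x))
        x,al,P=prop(x,al,S["ca"],S["ca"],.05,P)
    t=env.observe()["time_s"]
    if goal is not None: S.update(t0=t,T=T,g0=float(x[0]) if T else goal,g1=goal)
    if not S["T"]: S["T"]=1e-3
    S.update(t=t,x=x.tolist(),P=P.tolist(),al=al)
    if plan:
        ca=S["ca"]; yz=np.array(S["yz"]); y=x.copy(); l=al; out=[];pend=[];tr=[]
        for i in range(nrows):
            rt,rw,ra=ref(S,t+(i+.5+.5)/12)
            # predict half row + lag ahead with present command
            yp,_,_=prop(y,l,ca,ca,.06)
            d=ra+2*w*(rw-yp[1])+w*w*(rt-yp[0])
            A_=yp[0]+(I*d+(c+cs)*yp[1]-y[2]*np.sin(yp[0]))/k
            A_=np.clip(A_,ca-amax,ca+amax); A_=np.clip(A_,-.5,.75)
            n=np.array([170*np.cos(A_),170*np.sin(A_)]); dl=(n-yz).round(1); yz=yz+dl
            na=float(np.arctan2(yz[1],yz[0])); out.append(f"0 0 {dl[0]:.1f} {-dl[1]:.1f} 0 0 0"); pend.append([ca,na])
            y,l,_=prop(y,l,ca,na,1/12); ca=na; tr.append((round(y[0],3),round(ref(S,t+(i+1)/12)[0],3),round(na,3)))
        print("; ".join(out)); print(tr[1::2])
        S["pend"]=pend; S["pyz"]=yz.tolist()
    json.dump(S,open("S.json","w"))
def init():
    o=env.observe()
    json.dump(dict(t=o["time_s"],x=[REST,0,.93],P=np.diag([1e-6,1e-6,.09**2]).tolist(),al=-.4,ca=-.4,pend=[],yz=[170*np.cos(.4),-170*np.sin(.4)],z0=float(o["position"][2]),log=[],T=1,t0=0,g0=REST,g1=REST),open("S.json","w"))
E
python3 -c "
from ctl import *
import ctl
init()
# offline check: closed loop vs perturbed truth
step(8,goal=.13,T=5.0,nimg=1)
"
```

```text
t 5.52 pred th -0.402 w 0.000 M 0.930 a cmd -0.400 lag -0.400 meas -0.400 F [ 0.6 -1.8  0.9]
  meas -0.4026 q 18 -> th -0.402 w 0.000 M 0.930
0 0 3.7 -9.5 0 0 0; 0 0 3.1 -9.7 0 0 0; 0 0 2.5 -9.9 0 0 0; 0 0 1.9 -10.0 0 0 0; 0 0 1.4 -10.1 0 0 0; 0 0 0.7 -10.2 0 0 0; 0 0 0.1 -10.2 0 0 0; 0 0 -0.5 -10.2 0 0 0
[(np.float64(-0.402), -0.402, -0.28), (np.float64(-0.402), -0.401, -0.16), (np.float64(-0.402), -0.397, -0.04), (np.float64(-0.402), -0.392, 0.08)]
```

>>> servo_tool:
  deltas: "0 0 3.7 -9.5 0 0 0; 0 0 3.1 -9.7 0 0 0; 0 0 2.5 -9.9 0 0 0; 0 0 1.9 -10 0 0 0; 0 0 1.4 -10.1 0 0 0; 0 0 0.7 -10.2 0 0 0; 0 0 0.1 -10.2 0 0 0; 0 0 -0.5 -10.2 0 0 0"

```text
time_s: 6.23
position: [0.5757, 0.0287, 0.1663]
tool_rot: [[-0.985, 0.171, 0.002], [0.171, 0.985, -0.001], [-0.002, -0.0, -1.0]]
ft_force: [5.3, -4.4, -3.4]
grip_width: 0.0185
gripper_force: 39.2
```

```bash
python3 -c "
from ctl import *
step(5,goal=.13,T=5.0)
"
```

```text
t 6.23 pred th -0.402 w 0.000 M 0.930 a cmd 0.080 lag 0.057 meas 0.084 F [ 5.3 -4.4 -3.4]
  meas -0.4028 q 18 -> th -0.402 w 0.000 M 0.930
  meas -0.4021 q 18 -> th -0.402 w 0.000 M 0.930
0 0 -0.8 -7.3 0 0 0; 0 0 -0.0 -0.6 0 0 0; 0 0 -0.1 -0.6 0 0 0; 0 0 -0.1 -0.6 0 0 0; 0 0 -0.1 -0.4 0 0 0
[(np.float64(-0.402), -0.402, 0.127), (np.float64(-0.4), -0.401, 0.134)]
```

>>> servo_tool:
  deltas: "0 0 -0.8 -7.3 0 0 0; 0 0 0 -0.6 0 0 0; 0 0 -0.1 -0.6 0 0 0; 0 0 -0.1 -0.6 0 0 0; 0 0 -0.1 -0.4 0 0 0"

```text
time_s: 6.75
position: [0.5755, 0.0279, 0.1743]
tool_rot: [[-0.985, 0.171, 0.001], [0.171, 0.985, 0.0], [-0.001, 0.0, -1.0]]
ft_force: [5.6, -2.9, -2.9]
grip_width: 0.0186
gripper_force: 39.2
```

```bash
sed -i 's/TAU=.04/TAU=.02/' ctl.py; python3 -c "
from ctl import *
step(6)
"
```

```text
t 6.75 pred th -0.398 w 0.024 M 0.930 a cmd 0.136 lag 0.136 meas 0.131 F [ 5.6 -2.9 -2.9]
  meas -0.4025 q 18 -> th -0.402 w 0.002 M 0.951
  meas -0.4023 q 18 -> th -0.402 w 0.002 M 0.953
0 0 -1.6 -10.1 0 0 0; 0 0 0.7 4.2 0 0 0; 0 0 -0.0 -0.4 0 0 0; 0 0 0.2 1.4 0 0 0; 0 0 0.0 0.3 0 0 0; 0 0 0.2 0.7 0 0 0
[(np.float64(-0.398), -0.391, 0.171), (np.float64(-0.388), -0.382, 0.165), (np.float64(-0.374), -0.37, 0.159)]
```

>>> servo_tool:
  deltas: "0 0 -1.6 -10.1 0 0 0; 0 0 0.7 4.2 0 0 0; 0 0 0 -0.4 0 0 0; 0 0 0.2 1.4 0 0 0; 0 0 0 0.3 0 0 0; 0 0 0.2 0.7 0 0 0"

```text
time_s: 7.35
position: [0.5754, 0.0274, 0.1776]
tool_rot: [[-0.985, 0.171, 0.001], [0.171, 0.985, 0.0], [-0.001, 0.0, -1.0]]
ft_force: [6.6, -2.7, -2.1]
grip_width: 0.0181
gripper_force: 39.3
```

```bash
python3 -c "
from ctl import *
step(6)
"
```

```text
t 7.35 pred th -0.374 w 0.094 M 0.953 a cmd 0.159 lag 0.160 meas 0.151 F [ 6.6 -2.7 -2.1]
  meas -0.4030 q 18 -> th -0.402 w 0.018 M 0.985
  meas -0.4023 q 18 -> th -0.402 w 0.018 M 0.987
0 0 -2.0 -10.0 0 0 0; 0 0 -2.5 -9.9 0 0 0; 0 0 -0.1 -0.4 0 0 0; 0 0 2.4 9.3 0 0 0; 0 0 0.6 2.7 0 0 0; 0 0 0.9 4.3 0 0 0
[(np.float64(-0.393), -0.343, 0.28), (np.float64(-0.37), -0.322, 0.225), (np.float64(-0.338), -0.298, 0.183)]
```

```bash
python3 -c "
from ctl import *
S=load(); S['x']=[REST,0,1.0]; S['P']=np.diag([1e-6,1e-5,.05**2]).tolist(); json.dump(S,open('S.json','w'))
step(6,goal=.13,T=5,nimg=0,amax=.03)
"
```

```text
t 7.45 pred th -0.402 w 0.000 M 1.000 a cmd 0.159 lag 0.159 meas 0.150 F [ 7.  -2.4 -2.8]
0 0 -0.1 -0.3 0 0 0; 0 0 -0.1 -0.8 0 0 0; 0 0 -0.1 -0.4 0 0 0; 0 0 -0.1 -0.6 0 0 0; 0 0 -0.1 -0.4 0 0 0; 0 0 -0.0 -0.4 0 0 0
[(np.float64(-0.402), -0.402, 0.166), (np.float64(-0.4), -0.401, 0.172), (np.float64(-0.396), -0.397, 0.177)]
```

>>> servo_tool:
  deltas: "0 0 -0.1 -0.3 0 0 0; 0 0 -0.1 -0.8 0 0 0; 0 0 -0.1 -0.4 0 0 0; 0 0 -0.1 -0.6 0 0 0; 0 0 -0.1 -0.4 0 0 0; 0 0 0 -0.4 0 0 0"

```text
time_s: 7.95
position: [0.5753, 0.0269, 0.1806]
tool_rot: [[-0.985, 0.171, 0.001], [0.171, 0.985, 0.0], [-0.001, 0.0, -1.0]]
ft_force: [6.5, -1.9, -2.8]
grip_width: 0.0186
gripper_force: 39.3
```

```bash
python3 -c "
from ctl import *
step(6,amax=.03)
"
```

```text
t 7.95 pred th -0.396 w 0.029 M 1.000 a cmd 0.177 lag 0.176 meas 0.168 F [ 6.5 -1.9 -2.8]
  meas -0.4028 q 18 -> th -0.402 w 0.006 M 1.014
  meas -0.4022 q 18 -> th -0.402 w 0.007 M 1.015
0 0 -1.0 -5.0 0 0 0; 0 0 -1.1 -5.0 0 0 0; 0 0 1.0 4.7 0 0 0; 0 0 0.0 -0.1 0 0 0; 0 0 0.4 1.7 0 0 0; 0 0 0.1 0.7 0 0 0
[(np.float64(-0.397), -0.387, 0.237), (np.float64(-0.386), -0.376, 0.209), (np.float64(-0.37), -0.362, 0.195)]
```

```bash
python3 -c "
from ctl import *
S=load(); S['x']=[REST,0,1.04]; S['P']=np.diag([1e-6,1e-5,.05**2]).tolist(); json.dump(S,open('S.json','w'))
step(5,goal=.13,T=5,nimg=0,amax=.03)
"
```

```text
t 8.05 pred th -0.402 w 0.000 M 1.040 a cmd 0.177 lag 0.177 meas 0.168 F [ 6.2 -2.2 -3. ]
0 0 -0.3 -1.3 0 0 0; 0 0 -0.1 -0.5 0 0 0; 0 0 -0.1 -0.6 0 0 0; 0 0 -0.1 -0.5 0 0 0; 0 0 -0.1 -0.4 0 0 0
[(np.float64(-0.402), -0.402, 0.188), (np.float64(-0.4), -0.401, 0.194)]
```

>>> servo_tool:
  deltas: "0 0 -0.3 -1.3 0 0 0; 0 0 -0.1 -0.5 0 0 0; 0 0 -0.1 -0.6 0 0 0; 0 0 -0.1 -0.5 0 0 0; 0 0 -0.1 -0.4 0 0 0"

```text
time_s: 8.47
position: [0.5752, 0.0264, 0.1838]
tool_rot: [[-0.985, 0.171, 0.001], [0.171, 0.985, 0.001], [-0.001, 0.001, -1.0]]
ft_force: [6.6, -1.1, -3.3]
grip_width: 0.0186
gripper_force: 39.3
```

```bash
python3 -c "
from ctl import *
step(6,amax=.03)
S=load()
if S['log'][-1][1]<-.4:
  S['x']=[REST,0,1.08]; S['P']=np.diag([1e-6,1e-5,.05**2]).tolist(); json.dump(S,open('S.json','w'))
  step(5,goal=.13,T=5,nimg=0,amax=.03)
"
```

```text
t 8.47 pred th -0.399 w 0.021 M 1.040 a cmd 0.197 lag 0.196 meas 0.188 F [ 6.6 -1.1 -3.3]
  meas -0.4029 q 18 -> th -0.402 w 0.003 M 1.054
  meas -0.4021 q 18 -> th -0.402 w 0.004 M 1.054
0 0 -1.0 -5.0 0 0 0; 0 0 -0.7 -2.9 0 0 0; 0 0 0.7 3.1 0 0 0; 0 0 0.0 0.1 0 0 0; 0 0 0.3 1.2 0 0 0; 0 0 0.1 0.5 0 0 0
[(np.float64(-0.398), -0.391, 0.244), (np.float64(-0.388), -0.382, 0.225), (np.float64(-0.375), -0.37, 0.215)]
t 8.57 pred th -0.402 w 0.000 M 1.080 a cmd 0.197 lag 0.197 meas 0.188 F [ 7.9 -1.9 -2.8]
0 0 -0.3 -1.8 0 0 0; 0 0 -0.1 -0.4 0 0 0; 0 0 -0.1 -0.6 0 0 0; 0 0 -0.1 -0.5 0 0 0; 0 0 -0.1 -0.4 0 0 0
[(np.float64(-0.402), -0.402, 0.21), (np.float64(-0.4), -0.401, 0.216)]
```

>>> servo_tool:
  deltas: "0 0 -0.3 -1.8 0 0 0; 0 0 -0.1 -0.4 0 0 0; 0 0 -0.1 -0.6 0 0 0; 0 0 -0.1 -0.5 0 0 0; 0 0 -0.1 -0.4 0 0 0"

```text
time_s: 8.98
position: [0.5751, 0.0257, 0.1875]
tool_rot: [[-0.985, 0.171, 0.001], [0.171, 0.985, 0.001], [-0.001, 0.001, -1.0]]
ft_force: [7.6, -1.5, -2.4]
grip_width: 0.0182
gripper_force: 39.3
```

```bash
python3 -c "
from ctl import *
step(6,amax=.03)
S=load()
if S['log'][-1][1]<-.4:
  S['x']=[REST,0,1.12]; S['P']=np.diag([1e-6,1e-5,.05**2]).tolist(); json.dump(S,open('S.json','w'))
  step(5,goal=.13,T=5,nimg=0,amax=.03)
"
```

```text
t 8.98 pred th -0.399 w 0.021 M 1.080 a cmd 0.219 lag 0.218 meas 0.210 F [ 7.6 -1.5 -2.4]
  meas -0.4016 q 18 -> th -0.401 w 0.008 M 1.089
  meas -0.4020 q 19 -> th -0.402 w 0.008 M 1.092
0 0 -1.2 -5.0 0 0 0; 0 0 -0.4 -1.4 0 0 0; 0 0 0.6 2.2 0 0 0; 0 0 0.0 0.3 0 0 0; 0 0 0.3 0.9 0 0 0; 0 0 0.1 0.6 0 0 0
[(np.float64(-0.397), -0.391, 0.258), (np.float64(-0.387), -0.382, 0.242), (np.float64(-0.374), -0.37, 0.233)]
t 9.08 pred th -0.402 w 0.000 M 1.120 a cmd 0.219 lag 0.219 meas 0.210 F [ 6.4 -1.7 -3.1]
0 0 -0.4 -1.8 0 0 0; 0 0 -0.1 -0.4 0 0 0; 0 0 -0.2 -0.6 0 0 0; 0 0 -0.1 -0.5 0 0 0; 0 0 -0.1 -0.4 0 0 0
[(np.float64(-0.402), -0.402, 0.232), (np.float64(-0.4), -0.401, 0.239)]
```

>>> servo_tool:
  deltas: "0 0 -0.4 -1.8 0 0 0; 0 0 -0.1 -0.4 0 0 0; 0 0 -0.2 -0.6 0 0 0; 0 0 -0.1 -0.5 0 0 0; 0 0 -0.1 -0.4 0 0 0"

```text
time_s: 9.5
position: [0.5749, 0.0248, 0.1912]
tool_rot: [[-0.985, 0.171, 0.001], [0.171, 0.985, 0.001], [-0.001, 0.001, -1.0]]
ft_force: [7.2, -1.9, -2.9]
grip_width: 0.0189
gripper_force: 39.3
```

```bash
python3 -c "
from ctl import *
step(6,amax=.03)
S=load()
if S['log'][-1][1]<-.4:
  S['x']=[REST,0,1.16]; S['P']=np.diag([1e-6,1e-5,.05**2]).tolist(); json.dump(S,open('S.json','w'))
  step(5,goal=.13,T=5,nimg=0,amax=.03)
"
```

```text
t 9.50 pred th -0.399 w 0.021 M 1.120 a cmd 0.241 lag 0.241 meas 0.232 F [ 7.2 -1.9 -2.9]
  meas -0.3915 q 21 -> th -0.392 w 0.051 M 1.098
  meas -0.3916 q 21 -> th -0.391 w 0.052 M 1.102
0 0 1.1 5.0 0 0 0; 0 0 0.7 3.4 0 0 0; 0 0 -0.8 -4.1 0 0 0; 0 0 0.0 0.0 0 0 0; 0 0 -0.3 -1.1 0 0 0; 0 0 0.0 -0.2 0 0 0
[(np.float64(-0.378), -0.391, 0.191), (np.float64(-0.369), -0.382, 0.215), (np.float64(-0.358), -0.37, 0.223)]
```

>>> servo_tool:
  deltas: "0 0 1.1 5 0 0 0; 0 0 0.7 3.4 0 0 0; 0 0 -0.8 -4.1 0 0 0; 0 0 0 0 0 0 0; 0 0 -0.3 -1.1 0 0 0; 0 0 0 -0.2 0 0 0"

```text
time_s: 10.1
position: [0.575, 0.0255, 0.1883]
tool_rot: [[-0.985, 0.171, 0.001], [0.171, 0.985, 0.001], [-0.001, 0.001, -1.0]]
ft_force: [7.0, -1.1, -1.7]
grip_width: 0.0181
gripper_force: 39.3
```

```bash
python3 -c "
from ctl import *
step(7,amax=.04,w=2.5)
"
```

```text
t 10.10 pred th -0.358 w 0.074 M 1.102 a cmd 0.223 lag 0.223 meas 0.215 F [ 7.  -1.1 -1.7]
  meas -0.3677 q 19 -> th -0.367 w 0.049 M 1.112
  meas -0.3641 q 20 -> th -0.364 w 0.055 M 1.111
0 0 -1.6 -6.6 0 0 0; 0 0 0.2 0.8 0 0 0; 0 0 0.6 2.3 0 0 0; 0 0 0.4 1.6 0 0 0; 0 0 0.4 1.7 0 0 0; 0 0 0.3 1.6 0 0 0; 0 0 0.4 1.6 0 0 0
[(np.float64(-0.348), -0.343, 0.258), (np.float64(-0.328), -0.322, 0.234), (np.float64(-0.303), -0.298, 0.215)]
```

Rising as modelled; continuing.

>>> servo_tool:
  deltas: "0 0 -1.6 -6.6 0 0 0; 0 0 0.2 0.8 0 0 0; 0 0 0.6 2.3 0 0 0; 0 0 0.4 1.6 0 0 0; 0 0 0.4 1.7 0 0 0; 0 0 0.3 1.6 0 0 0; 0 0 0.4 1.6 0 0 0"

```text
time_s: 10.78
position: [0.5752, 0.0261, 0.1852]
tool_rot: [[-0.985, 0.171, 0.001], [0.171, 0.985, 0.0], [-0.001, 0.0, -1.0]]
ft_force: [6.8, -2.6, -2.5]
grip_width: 0.0191
gripper_force: 39.4
```

```bash
python3 -c "
from ctl import *
step(7,amax=.04,w=2.5)
"
```

```text
t 10.78 pred th -0.290 w 0.167 M 1.111 a cmd 0.205 lag 0.206 meas 0.196 F [ 6.8 -2.6 -2.5]
  meas -0.2615 q 12 -> th -0.262 w 0.233 M 1.090
  meas -0.2549 q 12 -> th -0.253 w 0.234 M 1.094
0 0 1.2 6.7 0 0 0; 0 0 1.0 6.7 0 0 0; 0 0 0.7 6.8 0 0 0; 0 0 0.4 6.8 0 0 0; 0 0 -0.0 -1.1 0 0 0; 0 0 -0.1 -1.5 0 0 0; 0 0 -0.0 -0.3 0 0 0
[(np.float64(-0.199), -0.239, 0.125), (np.float64(-0.16), -0.208, 0.045), (np.float64(-0.129), -0.176, 0.06)]
```

>>> servo_tool:
  deltas: "0 0 1.2 6.7 0 0 0; 0 0 1 6.7 0 0 0; 0 0 0.7 6.8 0 0 0; 0 0 0.4 6.8 0 0 0; 0 0 0 -1.1 0 0 0; 0 0 -0.1 -1.5 0 0 0; 0 0 0 -0.3 0 0 0"

```text
time_s: 11.47
position: [0.5757, 0.029, 0.1613]
tool_rot: [[-0.985, 0.171, 0.001], [0.171, 0.985, -0.0], [-0.001, -0.0, -1.0]]
ft_force: [6.5, -2.2, -0.8]
grip_width: 0.0188
gripper_force: 39.5
```

```bash
python3 -c "
from ctl import *
step(6,amax=.04,w=2.5)
"
```

```text
t 11.47 pred th -0.115 w 0.167 M 1.094 a cmd 0.062 lag 0.062 meas 0.055 F [ 6.5 -2.2 -0.8]
  meas -0.1231 q 8 -> th -0.123 w 0.149 M 1.100
  meas -0.1152 q 9 -> th -0.115 w 0.145 M 1.100
0 0 -0.5 -6.6 0 0 0; 0 0 0.4 4.9 0 0 0; 0 0 0.0 0.8 0 0 0; 0 0 0.2 2.4 0 0 0; 0 0 0.1 1.7 0 0 0; 0 0 0.0 1.9 0 0 0
[(np.float64(-0.083), -0.106, 0.072), (np.float64(-0.057), -0.073, 0.053), (np.float64(-0.03), -0.042, 0.032)]
```

>>> servo_tool:
  deltas: "0 0 -0.5 -6.6 0 0 0; 0 0 0.4 4.9 0 0 0; 0 0 0 0.8 0 0 0; 0 0 0.2 2.4 0 0 0; 0 0 0.1 1.7 0 0 0; 0 0 0 1.9 0 0 0"

```text
time_s: 12.07
position: [0.5757, 0.0292, 0.1559]
tool_rot: [[-0.985, 0.171, 0.001], [0.171, 0.985, -0.0], [-0.001, -0.0, -1.0]]
ft_force: [7.2, -2.9, 0.4]
grip_width: 0.0187
gripper_force: 39.6
```

```bash
sed -i 's|m,q=tilt(env.get_image("scene"))|pp=env.get_image("scene"); np.savez(f"pics/i{t:.2f}_{i}.npz",img=pp["img"],depth=pp["depth"]); m,q=tilt(pp)|' ctl.py; python3 -c "
from ctl import *
step(6,amax=.04,w=2.5)
"
```

```text
t 12.07 pred th -0.030 w 0.161 M 1.100 a cmd 0.032 lag 0.033 meas 0.023 F [ 7.2 -2.9  0.4]
  meas -0.0060 q 8 -> th -0.007 w 0.213 M 1.086
  meas 0.0003 q 8 -> th 0.002 w 0.210 M 1.088
0 0 0.1 6.8 0 0 0; 0 0 -0.2 6.8 0 0 0; 0 0 -0.4 6.8 0 0 0; 0 0 -0.2 1.8 0 0 0; 0 0 0.2 -2.4 0 0 0; 0 0 0.0 -0.2 0 0 0
[(np.float64(0.047), 0.005, -0.048), (np.float64(0.074), 0.031, -0.099), (np.float64(0.094), 0.055, -0.084)]
```

>>> servo_tool:
  deltas: "0 0 0.1 6.8 0 0 0; 0 0 -0.2 6.8 0 0 0; 0 0 -0.4 6.8 0 0 0; 0 0 -0.2 1.8 0 0 0; 0 0 0.2 -2.4 0 0 0; 0 0 0 -0.2 0 0 0"

```text
time_s: 12.67
position: [0.5757, 0.0285, 0.1366]
tool_rot: [[-0.985, 0.171, 0.001], [0.171, 0.985, -0.0], [-0.001, -0.0, -1.0]]
ft_force: [6.1, -3.6, 1.0]
grip_width: 0.0189
gripper_force: 39.7
```

```bash
python3 -c "
from ctl import *
step(5,amax=.04,w=2.5)
import glob
S=load(); f=sorted(glob.glob('pics/i*.npz'))[-1]; print(f)
p=np.load(f); q=cv2.resize(p['img'][165:240,160:215],None,fx=7,fy=7,interpolation=cv2.INTER_CUBIC)
cv2.imwrite('pics/c3.png',q[:,:,::-1])
"
```

```text
t 12.67 pred th 0.094 w 0.099 M 1.088 a cmd -0.084 lag -0.084 meas -0.091 F [ 6.1 -3.6  1. ]
  meas 0.1034 q 7 -> th 0.103 w 0.120 M 1.088
  meas 0.1113 q 7 -> th 0.110 w 0.116 M 1.089
0 0 -0.7 6.8 0 0 0; 0 0 0.2 -1.8 0 0 0; 0 0 0.1 -0.8 0 0 0; 0 0 0.1 -0.9 0 0 0; 0 0 0.1 -0.4 0 0 0
[(np.float64(0.13), 0.086, -0.113), (np.float64(0.138), 0.101, -0.103)]
pics/i12.67_1.npz
```

View pics/c3.png

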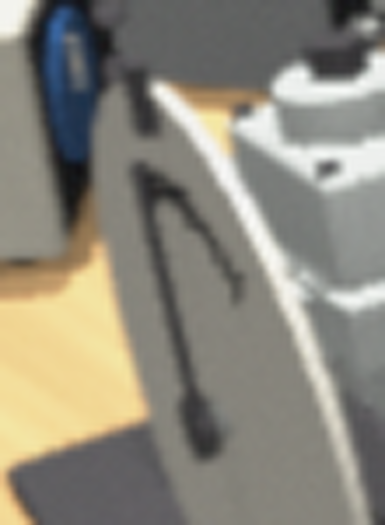

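```bash
python3 -c "
from ctl import *
step(5,goal=.115,T=0,nimg=0,amax=.04,w=2.5)
"
```

```text
t 12.77 pred th 0.116 w 0.109 M 1.089 a cmd -0.084 lag -0.084 meas -0.091 F [ 5.  -4.4  1.3]
0 0 -0.7 6.8 0 0 0; 0 0 -0.7 5.2 0 0 0; 0 0 0.8 -5.8 0 0 0; 0 0 0.1 -1.1 0 0 0; 0 0 0.2 -2.1 0 0 0
[(np.float64(0.129), 0.115, -0.155), (np.float64(0.134), 0.115, -0.114)]
```

>>> servo_tool:
  deltas: "0 0 -0.7 6.8 0 0 0; 0 0 -0.7 5.2 0 0 0; 0 0 0.8 -5.8 0 0 0; 0 0 0.1 -1.1 0 0 0; 0 0 0.2 -2.1 0 0 0"

```text
time_s: 13.18
position: [0.5756, 0.0282, 0.1335]
tool_rot: [[-0.985, 0.171, 0.001], [0.171, 0.985, -0.0], [-0.001, -0.0, -1.0]]
ft_force: [5.4, -4.1, 1.4]
grip_width: 0.0185
gripper_force: 39.8
```

```bash
python3 -c "
from ctl import *
step(6,amax=.04,w=2.5)
"
```

```text
t 13.18 pred th 0.135 w 0.001 M 1.089 a cmd -0.101 lag -0.103 meas -0.109 F [ 5.4 -4.1  1.4]
  meas 0.1612 q 6 -> th 0.160 w 0.068 M 1.119
  meas 0.1649 q 6 -> th 0.164 w 0.069 M 1.121
0 0 -0.8 6.8 0 0 0; 0 0 -1.1 6.7 0 0 0; 0 0 -0.0 0.3 0 0 0; 0 0 0.9 -5.6 0 0 0; 0 0 0.4 -2.4 0 0 0; 0 0 0.3 -2.6 0 0 0
[(np.float64(0.175), 0.115, -0.182), (np.float64(0.174), 0.115, -0.15), (np.float64(0.167), 0.115, -0.12)]
```

>>> servo_tool:
  deltas: "0 0 -0.8 6.8 0 0 0; 0 0 -1.1 6.7 0 0 0; 0 0 0 0.3 0 0 0; 0 0 0.9 -5.6 0 0 0; 0 0 0.4 -2.4 0 0 0; 0 0 0.3 -2.6 0 0 0"

```text
time_s: 13.78
position: [0.5755, 0.0278, 0.1304]
tool_rot: [[-0.985, 0.171, 0.001], [0.171, 0.985, -0.001], [-0.001, -0.0, -1.0]]
ft_force: [5.9, -4.8, 2.3]
grip_width: 0.0188
gripper_force: 39.8
```

```bash
python3 -c "
from ctl import *
step(5,amax=.05,w=2.5)
S=load()
# fit batch: free flight data, parameters M,I,aoff (piecewise a from log)
for l in S['log'][-16:]: print([round(l[0],2),round(l[1],4),round(l[3],3)])
"
```

```text
t 13.78 pred th 0.167 w -0.049 M 1.121 a cmd -0.120 lag -0.122 meas -0.128 F [ 5.9 -4.8  2.3]
  meas 0.1938 q 5 -> th 0.193 w 0.018 M 1.153
  meas 0.1950 q 5 -> th 0.195 w 0.020 M 1.154
0 0 -1.2 8.4 0 0 0; 0 0 -1.7 8.3 0 0 0; 0 0 1.6 -8.0 0 0 0; 0 0 0.4 -2.4 0 0 0; 0 0 0.5 -3.3 0 0 0
[(np.float64(0.196), 0.115, -0.22), (np.float64(0.187), 0.115, -0.158)]
[9.5, -0.3915, 0.241]
[9.5, -0.3916, 0.241]
[10.1, -0.3677, 0.223]
[10.1, -0.3641, 0.223]
[10.78, -0.2615, 0.205]
[10.78, -0.2549, 0.205]
[11.47, -0.1231, 0.062]
[11.47, -0.1152, 0.062]
[12.07, -0.006, 0.032]
[12.07, 0.0003, 0.032]
[12.67, 0.1034, -0.084]
[12.67, 0.1113, -0.084]
[13.18, 0.1612, -0.101]
[13.18, 0.1649, -0.101]
[13.78, 0.1938, -0.12]
[13.78, 0.195, -0.12]
```

```bash
sed -i 's/M\*np.sin(th)+k/1.09*np.sin(th)+M+k/; s/-y\[2\]\*np.sin(yp\[0\])/-1.09*np.sin(yp[0])-y[2]/; s/\.05\*\*2,\.03\*\*2/.05**2,.02**2/' ctl.py; grep -n "1.09\|.02\*\*2" ctl.py | head; python3 -c "
from ctl import *
S=load(); S['x'][2]=.014; P=np.array(S['P']); D=np.diag([1,1,.2]); S['P']=(D@P@D+np.diag([0,0,.01**2])).tolist(); json.dump(S,open('S.json','w'))
step(5,nimg=0,amax=.05,w=2.5)
"
```

```text
8:    th,w,M=x; al=(1.09*np.sin(th)+M+k*(a-th)+cs*(da-w)-c*w)/I
19:            P=F@P@F.T+np.diag([1e-7,.05**2,.02**2])*dt
52:            A_=yp[0]+(I*d+(c+cs)*yp[1]-1.09*np.sin(yp[0])-y[2])/k
t 13.88 pred th 0.196 w 0.021 M 0.014 a cmd -0.120 lag -0.120 meas -0.127 F [ 5.8 -4.9  1.7]
0 0 -1.2 8.4 0 0 0; 0 0 -1.7 8.3 0 0 0; 0 0 1.5 -7.1 0 0 0; 0 0 0.4 -2.7 0 0 0; 0 0 0.5 -3.2 0 0 0
[(np.float64(0.196), 0.115, -0.22), (np.float64(0.188), 0.115, -0.161)]
```

>>> servo_tool:
  deltas: "0 0 -1.2 8.4 0 0 0; 0 0 -1.7 8.3 0 0 0; 0 0 1.5 -7.1 0 0 0; 0 0 0.4 -2.7 0 0 0; 0 0 0.5 -3.2 0 0 0"

```text
time_s: 14.3
position: [0.5754, 0.0273, 0.1265]
tool_rot: [[-0.985, 0.171, 0.001], [0.171, 0.985, -0.001], [-0.001, -0.0, -1.0]]
ft_force: [5.7, -4.6, 2.1]
grip_width: 0.0186
gripper_force: 39.9
```

```bash
python3 -c "
from ctl import *
step(6,amax=.05,w=2.5)
import glob
f=sorted(glob.glob('pics/i*.npz'))[-1]
p=np.load(f); q=cv2.resize(p['img'][165:240,160:215],None,fx=7,fy=7,interpolation=cv2.INTER_CUBIC)
cv2.imwrite('pics/c4.png',q[:,:,::-1])
"
```

```text
t 14.30 pred th 0.182 w -0.069 M 0.014 a cmd -0.142 lag -0.145 meas -0.151 F [ 5.7 -4.6  2.1]
  meas 0.1848 q 5 -> th 0.185 w -0.061 M 0.015
  meas 0.1790 q 5 -> th 0.180 w -0.070 M 0.014
0 0 0.7 -5.4 0 0 0; 0 0 -0.0 0.1 0 0 0; 0 0 0.1 -1.5 0 0 0; 0 0 0.1 -0.7 0 0 0; 0 0 0.1 -0.6 0 0 0; 0 0 0.0 -0.5 0 0 0
[(np.float64(0.164), 0.115, -0.111), (np.float64(0.154), 0.115, -0.098), (np.float64(0.145), 0.115, -0.091)]
```

View pics/c4.png

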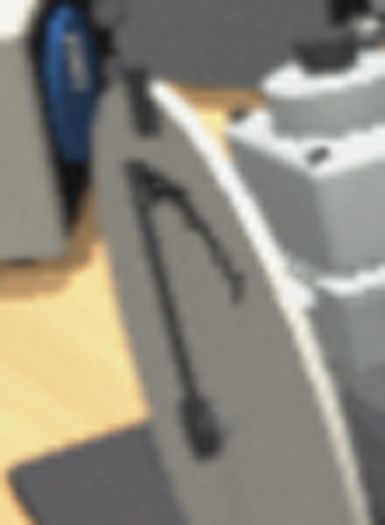

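```bash
cat > fit.py <<'E'
from meas import *
import pickle,glob
from scipy.optimize import minimize
p=pickle.load(open("p0.pkl","rb"))["scene"]
G=lambda im:cv2.cvtColor(im,cv2.COLOR_RGB2GRAY).astype(float)
U=8;u0,v0,w,h=165,165,50,75
def sil(ang,hw,r0,r1,xb,xf,dy,dz):
    c=[]
    for x in(xb,xf):
        for r in(r0,r1):
            for s in(-hw,hw):
                y=-r*np.sin(ang)+s*np.cos(ang)+dy; z=r*np.cos(ang)+s*np.sin(ang)+dz+.17
                cc,ss=np.cos(V[2]),np.sin(V[2]); c.append([V[0]+cc*x-ss*y,V[1]+ss*x+cc*y,z])
    q=(proj(p,np.array(c))-[u0,v0]+.5)*U
    m=np.zeros((h*U,w*U),np.uint8); cv2.fillConvexPoly(m,cv2.convexHull((q*16).round().astype(np.int32)),255,shift=4)
    m=cv2.GaussianBlur(m.astype(np.float32)/255,(0,0),.55*U)
    return cv2.resize(m,(w,h),interpolation=cv2.INTER_AREA)
def win(ang,r0,r1,half,x,dy,dz):
    a=np.array([-half/r0,half/r0,half/r1,-half/r1])+ang; r=np.array([r0,r0,r1,r1])
    X=pt(np.r_[V[:3],dy,dz],x,a,r); m=np.zeros((h,w),np.uint8)
    cv2.fillConvexPoly(m,(proj(p,X)-[u0,v0]).round().astype(np.int32),1); return m>0
def cost(img,m,k):
    A=np.c_[np.ones(k.sum()),m[k]]; g=img[v0:v0+h,u0:u0+w][k]
    s,*_=np.linalg.lstsq(A,g,rcond=None); return ((A@s-g)**2).mean()+(1e3 if s[1]>-20 else 0)
E
cat > runfit.py <<'E'
from fit import *
im0=G(p["img"]); res=[]
k=win(-.4,.04,.098,.022,.093,0,0)
# pointer at rest: fit xf, xb, dy (perp) with angle fixed
best=minimize(lambda q:cost(im0,sil(-.4,.004,.03,.12,q[0]-q[1],q[0],q[2],q[2]*.0),k),[.094,.004,0.],method="Nelder-Mead",options=dict(initial_simplex=[[.094,.004,0],[.096,.004,0],[.094,.007,0],[.094,.004,.003]],xatol=1e-5,fatol=1e-4))
print("pointer xf,thick,dy",best.x.round(5),best.fun)
xf,th,dy=best.x
for f in sorted(glob.glob("pics/i*.npz"))[::1]:
    g=G(np.load(f)["img"]); m0=tilt(dict(p,img=np.load(f)["img"]))[0]
    kk=win(m0,.04,.098,.02,.093,0,0)
    A=np.arange(m0-.08,m0+.08,.004); c=[cost(g,sil(a,.004,.03,.12,xf-th,xf,dy,0),kk) for a in A]
    print(f,"tilt",m0.round(3),"fit",A[np.argmin(c)].round(3),min(c).round(1))
ims=[G(np.load(f)["img"]) for f in glob.glob("pics/i*.npz")]; av=np.mean(ims,0)
for d in (dy,0,-.002):
  for xt in (.087,.089,.091,.093):
    kk=win(.1,.134,.15,.03,.087,0,0)
    A=np.arange(-.1,.25,.004); c=[cost(av,sil(a,.006,.135,.165,.0805,xt,d,0),kk) for a in A]
    print("tab dy %.4f xf %.3f"%(d,xt),A[np.argmin(c)].round(3),min(c).round(1))
E
python3 runfit.py
```

```text
pointer xf,thick,dy [0.09681 0.00228 0.00279] 35.200887933123944
pics/i12.07_0.npz tilt -0.006 fit -0.014 21.3
pics/i12.07_1.npz tilt 0.0 fit -0.008 17.8
pics/i12.67_0.npz tilt 0.103 fit 0.091 19.4
pics/i12.67_1.npz tilt 0.111 fit 0.103 22.4
pics/i13.18_0.npz tilt 0.161 fit 0.149 22.3
pics/i13.18_1.npz tilt 0.165 fit 0.157 24.8
pics/i13.78_0.npz tilt 0.194 fit 0.174 26.4
pics/i13.78_1.npz tilt 0.195 fit 0.179 22.0
pics/i14.30_0.npz tilt 0.185 fit 0.169 23.8
pics/i14.30_1.npz tilt 0.179 fit 0.167 21.4
tab dy 0.0028 xf 0.087 0.236 8.9
tab dy 0.0028 xf 0.089 0.212 35.6
tab dy 0.0028 xf 0.091 0.192 130.1
tab dy 0.0028 xf 0.093 0.184 249.0
tab dy 0.0000 xf 0.087 0.212 15.3
tab dy 0.0000 xf 0.089 0.188 26.0
tab dy 0.0000 xf 0.091 0.164 112.6
tab dy 0.0000 xf 0.093 0.16 234.9
tab dy -0.0020 xf 0.087 0.196 20.9
tab dy -0.0020 xf 0.089 0.176 22.6
tab dy -0.0020 xf 0.091 0.148 102.3
tab dy -0.0020 xf 0.093 0.136 223.9
```

```bash
cat > fit2.py <<'E'
from fit import *
fs=sorted(glob.glob("pics/i*.npz")); ims=[np.load(f) for f in fs]
dep=np.mean([i["depth"] for i in ims],0); av=np.mean([G(i["img"]) for i in ims],0)
print("depth noise px", np.std([i["depth"][215,182] for i in ims]), "indep?", )
def xyz(d,u,w):
    o,r=ray(p,(u,w)); X=o+r*d; e=X[:2]-V[:2]; c,s=np.cos(V[2]),np.sin(V[2]); return np.array([c*e[0]+s*e[1],-s*e[0]+c*e[1],X[2]-.17])*1000
F=[xyz(dep[w,u],u,w) for w in range(190,260,3) for u in range(176,215,2) if av[w,u]>115 and av[w,u]<150]
F=np.array([f for f in F if 75<f[0]<88]); A=np.c_[np.ones(len(F)),F[:,1:]]; s=np.linalg.lstsq(A,F[:,0],rcond=None)[0]
print("dial face",len(F),np.median(F[:,0]),s, (A@s-F[:,0]).std())
for w in range(174,188): print(w,[f"{u}:{av[w,u]:.0f}:"+",".join(f"{q:.0f}" for q in xyz(dep[w,u],u,w)) for u in range(176,184)])
print("pointer front x:")
for i,f in zip(ims[2:],fs[2:]):
    L=[]
    for w in range(195,222):
        u=176+np.argmin(G(i["img"])[w,176:195]); L+= [xyz(i["depth"][w,u+k],u+k,w)[0] for k in (-1,0,1)]
    L=np.array(L).reshape(-1,3); print(f,np.median(L,0).round(1),np.percentile(L,90,axis=0).round(1))
for sgn in [.0845,.085,.086,.087,.088,.089,.09,.091,.092]:
  o=[]
  for xb in (.080,.0815,.083):
    if sgn-xb<.002: continue
    kk=win(.1,.130,.15,.03,.087,0,0)
    AA=np.arange(-.05,.25,.004); c=[cost(av,sil(a,.006,.135,.165,xb,sgn,.0028,0),kk) for a in AA]
    o.append((xb,AA[np.argmin(c)].round(3),min(c).round(1)))
  print("tab xf",sgn,o)
E
python3 fit2.py
```

```text
depth noise px 0.0020532205 indep?
dial face 211 81.22611118695302 [8.11446158e+01 1.06531364e-03 6.37465873e-04] 0.6881784625974894
174 ['176:83:-58,-572,-112', '177:78:91,-25,165', '178:82:88,-23,165', '179:80:86,-20,166', '180:81:84,-19,166', '181:92:-100,-641,-154', '182:97:-104,-638,-154', '183:98:-107,-633,-153']
175 ['176:85:-57,-569,-115', '177:72:91,-25,162', '178:58:90,-19,164', '179:57:87,-18,164', '180:62:85,-19,163', '181:90:-101,-644,-161', '182:102:-103,-637,-159', '183:101:-107,-633,-158']
176 ['176:89:-56,-570,-121', '177:80:91,-26,158', '178:59:90,-19,161', '179:52:88,-18,161', '180:64:85,-18,160', '181:114:-100,-645,-166', '182:146:-103,-639,-164', '183:135:-106,-634,-163']
177 ['176:112:81,-76,131', '177:105:91,-29,154', '178:72:91,-19,158', '179:54:89,-17,158', '180:68:86,-17,158', '181:145:79,-33,149', '182:222:76,-30,149', '183:219:-106,-635,-169']
178 ['176:128:81,-77,127', '177:113:81,-67,131', '178:78:91,-20,154', '179:55:89,-18,155', '180:65:86,-17,154', '181:134:84,-17,154', '182:221:79,-23,150', '183:239:77,-21,150']
179 ['176:132:81,-80,122', '177:127:81
[... 2621 characters left out ...]
815, np.float64(0.218), np.float64(15.6)), (0.083, np.float64(0.202), np.float64(39.3))]
tab xf 0.089 [(0.08, np.float64(0.214), np.float64(39.1)), (0.0815, np.float64(0.206), np.float64(35.0)), (0.083, np.float64(0.194), np.float64(52.4))]
tab xf 0.09 [(0.08, np.float64(0.198), np.float64(75.7)), (0.0815, np.float64(0.198), np.float64(66.4)), (0.083, np.float64(0.182), np.float64(76.3))]
tab xf 0.091 [(0.08, np.float64(0.186), np.float64(129.2)), (0.0815, np.float64(0.182), np.float64(115.8)), (0.083, np.float64(0.17), np.float64(121.3))]
tab xf 0.092 [(0.08, np.float64(0.182), np.float64(188.6)), (0.0815, np.float64(0.174), np.float64(175.7)), (0.083, np.float64(0.158), np.float64(175.8))]
```

```bash
cat > fit3.py <<'E'
from fit import *
from scipy.optimize import differential_evolution as DE
c_,s_=np.cos(V[2]),np.sin(V[2]); Rr=np.array([[c_,s_,0],[-s_,c_,0],[0,0,1]])
def rays(us,vs):
    u,v=np.meshgrid(us,vs); n=cv2.undistortPoints(np.c_[u.ravel(),v.ravel()].astype(float)[:,None],p["camera_matrix"],np.array(p["D"]))[:,0]
    T=np.array(p["world_to_cam"]); R=T[:3,:3]; o=Rr@(-R.T@T[:3,3]-[V[0],V[1],.17]); d=(np.c_[n,np.ones(len(n))]@R)@Rr.T
    return o,d
def model(o,d,ang,hw,r0,r1,xb,xf,dy):
    O=o-[0,dy,0]; e=np.array([[1,0,0],[0,np.cos(ang),np.sin(ang)],[0,-np.sin(ang),np.cos(ang)]])
    O=e@O; D=d@e.T; lo=np.array([xb,-hw,r0]);hi=np.array([xf,hw,r1])
    t1=(lo-O)/D;t2=(hi-O)/D; tn=np.minimum(t1,t2).max(1);tf=np.maximum(t1,t2).min(1)
    tp=(.0811-o[0])/d[:,0]; return np.where((tn<tf)&(tf>0),np.minimum(tn,tp),tp)
def setup(dep,us,vs):
    o,d=rays(us,vs); z=dep[np.ix_(vs,us)].ravel(); x=o[0]+d[:,0]*z
    y=o[1]+d[:,1]*z; zz=o[2]+d[:,2]*z
    k=(x>.078)&(x<.1); return o,d[k],z[k]
def cst(t,z): return np.minimum(abs(t-z),.006).mean()*1000
fs=sorted(glob.glob("pics/i*.npz")); ims=[np.load(f)["depth"] for f in fs]
E
cat > runfit3.py <<'E'
from fit3 import *
us,vs=np.arange(174,200),np.arange(196,219)
o,d,z=setup(p["depth"],us,vs)
r=DE(lambda q:cst(model(o,d,-.40,.004,.02,.12,q[0],q[1],q[2]),z),[(.082,.093),(.093,.099),(-.008,.008)],seed=1,tol=1e-6,maxiter=80)
print("rest ptr xb,xf,dy",r.x.round(4),r.fun)
for dy in np.arange(-.006,.0061,.001): print(round(dy,4),round(min(cst(model(o,d,-.40,.004,.02,.12,xb,xf,dy),z) for xb in np.arange(.085,.094,.001) for xf in np.arange(.094,.0975,.0005)),3),end="; ")
xb,xf,dy=r.x
print()
md=np.median(ims,0); us,vs=np.arange(174,186),np.arange(175,188)
o,d,z=setup(md,us,vs)
for D_ in (-.004,-.002,0,.002,dy):
    q=DE(lambda q:cst(model(o,d,q[0],.006,.135,.165,.081,q[1],D_),z),[(-.1,.25),(.086,.094)],seed=1,tol=1e-6,maxiter=60); print("tab dy",round(D_,4),q.x.round(4),round(q.fun,3))
us,vs=np.arange(174,196),np.arange(190,219)
for f,de in zip(fs,ims):
    o,d,z=setup(de,us,vs)
    q=DE(lambda q:cst(model(o,d,q[0],.004,.02,.12,xb,xf,q[1]),z),[(-.1,.3),(-.006,.006)],seed=1,maxiter=40)
    A=np.arange(-.05,.25,.003); c=[cst(model(o,d,a,.004,.02,.12,xb,xf,dy),z) for a in A]
    print(f,"tilt",tilt(dict(p,img=np.load(f)["img"]))[0].round(3),"depthfit",A[np.argmin(c)].round(3),"free",q.x.round(4))
E
python3 runfit3.py
```

```text
rest ptr xb,xf,dy [ 0.0912  0.0951 -0.0052] 2.122616001874695
-0.006 2.159; -0.005 2.126; -0.004 2.157; -0.003 2.217; -0.002 2.261; -0.001 2.361; 0.0 2.394; 0.001 2.404; 0.002 2.405; 0.003 2.421; 0.004 2.424; 0.005 2.456; 0.006 2.568; 
tab dy -0.004 [0.1269 0.0912] 1.208
tab dy -0.002 [0.1397 0.0912] 1.231
tab dy 0 [0.1516 0.0912] 1.286
tab dy 0.002 [0.1651 0.0912] 1.302
tab dy -0.0052 [0.118  0.0912] 1.196
pics/i12.07_0.npz tilt -0.006 depthfit 0.04 free [ 0.0445 -0.0047]
pics/i12.07_1.npz tilt 0.0 depthfit 0.043 free [ 0.0594 -0.0039]
pics/i12.67_0.npz tilt 0.103 depthfit 0.16 free [ 0.1704 -0.0044]
pics/i12.67_1.npz tilt 0.111 depthfit 0.169 free [ 0.1917 -0.0035]
pics/i13.18_0.npz tilt 0.161 depthfit 0.226 free [ 0.2405 -0.0038]
pics/i13.18_1.npz tilt 0.165 depthfit 0.229 free [ 0.2394 -0.0044]
pics/i13.78_0.npz tilt 0.194 depthfit 0.247 free [ 0.2606 -0.0044]
pics/i13.78_1.npz tilt 0.195 depthfit 0.247 free [ 0.2528 -0.0056]
pics/i14.30_0.npz tilt 0.185 depthfit 0.241 free [ 0.2461 -0.0046]
pics/i14.30_1.npz tilt 0.179 depthfit 0.247 free [ 0.261  -0.0036]
```

```bash
cat > runfit4.py <<'E'
from fit3 import *
import meas
def t2(img,x,dy,hi=.45):
    A=np.arange(-.65,.6,.0025); d=dark(img,p,np.r_[V[:3],dy,0],.035,.112,x,A); m=d.mean(1); k=(A>-.55)&(A<hi); i=np.where(k)[0][m[k].argmax()]; n=abs(A-A[i])<.1
    b=np.percentile(m[n],30); q=np.clip(m[n]-b,0,None)**2; return (q*A[n]).sum()/q.sum()
us,vs=np.arange(172,196),np.arange(190,219)
S=[("rest",p["img"])]+[(f,np.load(f)["img"]) for f in fs]
for i,(f,im) in enumerate(S):
    b=-.4
    if i:
        o,d,z=setup(ims[i-1],us,vs); A=np.arange(-.1,.38,.003); c=np.array([cst(model(o,d,a,.004,.02,.12,.0912,.0951,-.0047),z) for a in A]); 
        j=c.argmin(); kk=slice(max(j-8,0),j+9); pf=np.polyfit(A[kk],c[kk],2); b=-pf[1]/2/pf[0]
    print(f[-12:],round(b,3),[round(float(t2(im,x,dy)),3) for x,dy in [(.0945,0),(.0932,-.0047),(.0925,-.0047),(.0925,-.006),(.0938,-.0035)]])
E
python3 runfit4.py
```

```text
rest -0.4 [-0.402, -0.421, -0.4, -0.416, -0.425]
i12.07_0.npz 0.043 [-0.006, -0.007, 0.024, 0.008, -0.019]
i12.07_1.npz 0.048 [0.0, -0.0, 0.031, 0.014, -0.012]
i12.67_0.npz 0.167 [0.103, 0.105, 0.136, 0.121, 0.093]
i12.67_1.npz 0.177 [0.111, 0.113, 0.144, 0.128, 0.101]
i13.18_0.npz 0.234 [0.161, 0.165, 0.199, 0.183, 0.151]
i13.18_1.npz 0.233 [0.165, 0.17, 0.203, 0.187, 0.155]
i13.78_0.npz 0.257 [0.194, 0.2, 0.234, 0.218, 0.185]
i13.78_1.npz 0.265 [0.195, 0.2, 0.235, 0.218, 0.185]
i14.30_0.npz 0.248 [0.185, 0.191, 0.225, 0.209, 0.176]
i14.30_1.npz 0.253 [0.179, 0.185, 0.22, 0.203, 0.17]
```

```bash
cat >> meas.py <<'E'
def tilt(p):
    A=np.arange(-.65,.6,.0025); d=dark(p["img"],p,np.r_[V[:3],-.0047,0],.035,.112,.0925,A); m=d.mean(1); k=(A>-.55)&(A<.45); i=np.where(k)[0][m[k].argmax()]; n=abs(A-A[i])<.1
    b=np.percentile(m[n],30); q=np.clip(m[n]-b,0,None)**2; t=(q*A[n]).sum()/q.sum()
    return t+np.interp(t,[-.4,0,.14,.3],[0,.018,.031,.031]), m[i]-b
E
sed -i 's/1\.09/1.085/g' ctl.py
python3 - <<'E'
from fit3 import *
us,vs=np.arange(174,200),np.arange(196,219); o,d,z=setup(p["depth"],us,vs)
r=DE(lambda q:cst(model(o,d,q[0],.004,.02,.12,.0912,.0951,q[1]),z),[(-.55,-.25),(-.01,.01)],seed=1); print("rest free ang,dy",r.x,r.fun)
A=np.arange(-.55,-.25,.005); print("rest ang at dy-.0047",A[np.argmin([cst(model(o,d,a,.004,.02,.12,.0912,.0951,-.0047),z) for a in A])])
from ctl import *
S=load(); S['x']=[.248,-.07,-.005]; S['P']=np.diag([.006**2,.04**2,.015**2]).tolist(); json.dump(S,open('S.json','w'))
step(6,goal=.122,T=2.0,nimg=0,amax=.05,w=2.5)
E
```

```text
rest free ang,dy [-0.40586759 -0.00546434] 2.121125247111505
rest ang at dy-.0047 -0.3999999999999999
t 14.40 pred th 0.248 w -0.070 M -0.005 a cmd -0.142 lag -0.142 meas -0.149 F [ 6.2 -4.8  2.1]
0 0 1.0 -8.4 0 0 0; 0 0 -0.2 1.5 0 0 0; 0 0 -0.4 3.6 0 0 0; 0 0 -0.2 1.6 0 0 0; 0 0 -0.1 1.3 0 0 0; 0 0 -0.1 0.4 0 0 0
[(np.float64(0.238), 0.247, -0.101), (np.float64(0.231), 0.244, -0.132), (np.float64(0.221), 0.235, -0.142)]
```

Run:
```python
from ctl import *
step(6,goal=.122,T=0,nimg=0,amax=.04,w=2.2)
```

```text
t 14.40 pred th 0.248 w -0.070 M -0.005 a cmd -0.142 lag -0.142 meas -0.149 F [ 6.2 -4.8  2.1]
0 0 -1.1 6.7 0 0 0; 0 0 1.0 -5.7 0 0 0; 0 0 0.3 -2.2 0 0 0; 0 0 0.3 -2.5 0 0 0; 0 0 0.2 -1.9 0 0 0; 0 0 0.2 -1.5 0 0 0
[(np.float64(0.234), 0.122, -0.148), (np.float64(0.217), 0.122, -0.12), (np.float64(0.2), 0.122, -0.1)]
```

>>> servo_tool:
  deltas: "0 0 -1.1 6.7 0 0 0; 0 0 1 -5.7 0 0 0; 0 0 0.3 -2.2 0 0 0; 0 0 0.3 -2.5 0 0 0; 0 0 0.2 -1.9 0 0 0; 0 0 0.2 -1.5 0 0 0"

```text
time_s: 14.9
position: [0.5756, 0.0282, 0.1335]
tool_rot: [[-0.985, 0.171, 0.001], [0.171, 0.985, -0.0], [-0.001, -0.0, -1.0]]
ft_force: [6.8, -4.8, 1.2]
grip_width: 0.0187
gripper_force: 39.8
```

```bash
python3 -c "
from ctl import *
step(6,amax=.04,w=2.2)
"
```

```text
t 14.90 pred th 0.200 w -0.096 M -0.005 a cmd -0.100 lag -0.101 meas -0.109 F [ 6.8 -4.8  1.2]
  meas 0.1939 q 6 -> th 0.194 w -0.112 M -0.007
  meas 0.1864 q 6 -> th 0.187 w -0.117 M -0.008
0 0 0.5 -6.8 0 0 0; 0 0 0.2 -3.5 0 0 0; 0 0 -0.1 1.4 0 0 0; 0 0 0.0 -0.1 0 0 0; 0 0 0.0 0.3 0 0 0; 0 0 0.0 0.1 0 0 0
[(np.float64(0.164), 0.122, -0.039), (np.float64(0.152), 0.122, -0.047), (np.float64(0.143), 0.122, -0.049)]
```

Predictions now match well.

>>> servo_tool:
  deltas: "0 0 0.5 -6.8 0 0 0; 0 0 0.2 -3.5 0 0 0; 0 0 -0.1 1.4 0 0 0; 0 0 0 -0.1 0 0 0; 0 0 0 0.3 0 0 0; 0 0 0 0.1 0 0 0"

```text
time_s: 15.5
position: [0.5757, 0.0289, 0.1418]
tool_rot: [[-0.985, 0.171, 0.001], [0.171, 0.985, -0.0], [-0.001, -0.0, -1.0]]
ft_force: [7.0, -4.3, 1.4]
grip_width: 0.0183
gripper_force: 39.8
```

```bash
python3 -c "
from ctl import *
step(7,amax=.03,w=2.2)
"
```

```text
t 15.50 pred th 0.143 w -0.044 M -0.008 a cmd -0.049 lag -0.049 meas -0.060 F [ 7.  -4.3  1.4]
  meas 0.1562 q 7 -> th 0.156 w -0.007 M -0.003
  meas 0.1571 q 7 -> th 0.157 w 0.004 M -0.002
0 0 -0.3 5.1 0 0 0; 0 0 -0.5 5.1 0 0 0; 0 0 -0.2 1.5 0 0 0; 0 0 0.3 -2.6 0 0 0; 0 0 0.1 -0.9 0 0 0; 0 0 0.1 -1.1 0 0 0; 0 0 0.1 -0.8 0 0 0
[(np.float64(0.159), 0.122, -0.11), (np.float64(0.157), 0.122, -0.103), (np.float64(0.154), 0.122, -0.091)]
```

>>> servo_tool:
  deltas: "0 0 -0.3 5.1 0 0 0; 0 0 -0.5 5.1 0 0 0; 0 0 -0.2 1.5 0 0 0; 0 0 0.3 -2.6 0 0 0; 0 0 0.1 -0.9 0 0 0; 0 0 0.1 -1.1 0 0 0; 0 0 0.1 -0.8 0 0 0"

```text
time_s: 16.18
position: [0.5756, 0.0284, 0.1357]
tool_rot: [[-0.985, 0.171, 0.001], [0.171, 0.985, -0.0], [-0.001, -0.0, -1.0]]
ft_force: [7.2, -4.2, 0.5]
grip_width: 0.0188
gripper_force: 39.8
```

```bash
python3 -c "
from ctl import *
step(7,amax=.03,w=2.2)
"
```

```text
t 16.18 pred th 0.151 w -0.028 M -0.002 a cmd -0.087 lag -0.087 meas -0.097 F [ 7.2 -4.2  0.5]
  meas 0.1347 q 7 -> th 0.135 w -0.070 M -0.008
  meas 0.1322 q 7 -> th 0.132 w -0.072 M -0.007
0 0 0.3 -5.1 0 0 0; 0 0 0.3 -5.1 0 0 0; 0 0 0.0 -5.1 0 0 0; 0 0 -0.0 3.5 0 0 0; 0 0 -0.0 0.6 0 0 0; 0 0 -0.0 1.3 0 0 0; 0 0 -0.1 0.8 0 0 0
[(np.float64(0.116), 0.122, -0.026), (np.float64(0.109), 0.122, -0.017), (np.float64(0.107), 0.122, -0.028)]
```

>>> servo_tool:
  deltas: "0 0 0.3 -5.1 0 0 0; 0 0 0.3 -5.1 0 0 0; 0 0 0 -5.1 0 0 0; 0 0 0 3.5 0 0 0; 0 0 0 0.6 0 0 0; 0 0 0 1.3 0 0 0; 0 0 -0.1 0.8 0 0 0"

```text
time_s: 16.87
position: [0.5757, 0.029, 0.1444]
tool_rot: [[-0.985, 0.171, 0.001], [0.171, 0.985, -0.0], [-0.001, -0.0, -1.0]]
ft_force: [8.0, -3.6, 0.6]
grip_width: 0.0184
gripper_force: 39.7
```

```bash
python3 -c "
from ctl import *
step(7,amax=.04,w=2.5)
"
```

```text
t 16.87 pred th 0.107 w 0.001 M -0.007 a cmd -0.033 lag -0.032 meas -0.045 F [ 8.  -3.6  0.6]
  meas 0.1005 q 7 -> th 0.101 w -0.015 M -0.009
  meas 0.1000 q 7 -> th 0.100 w -0.012 M -0.009
0 0 0.1 -5.3 0 0 0; 0 0 -0.0 4.1 0 0 0; 0 0 -0.0 0.2 0 0 0; 0 0 -0.1 1.3 0 0 0; 0 0 -0.0 0.5 0 0 0; 0 0 -0.0 0.7 0 0 0; 0 0 -0.0 0.4 0 0 0
[(np.float64(0.1), 0.122, -0.026), (np.float64(0.102), 0.122, -0.035), (np.float64(0.106), 0.122, -0.042)]
```

>>> servo_tool:
  deltas: "0 0 0.1 -5.3 0 0 0; 0 0 0 4.1 0 0 0; 0 0 0 0.2 0 0 0; 0 0 -0.1 1.3 0 0 0; 0 0 0 0.5 0 0 0; 0 0 0 0.7 0 0 0; 0 0 0 0.4 0 0 0"

```text
time_s: 17.55
position: [0.5757, 0.0289, 0.1425]
tool_rot: [[-0.985, 0.171, 0.001], [0.171, 0.985, -0.0], [-0.001, -0.0, -1.0]]
ft_force: [6.5, -4.6, 0.5]
grip_width: 0.0184
gripper_force: 39.7
```

```bash
python3 -c "
from ctl import *
step(8,amax=.04,w=2.5)
"
```

```text
t 17.55 pred th 0.107 w 0.020 M -0.009 a cmd -0.044 lag -0.044 meas -0.056 F [ 6.5 -4.6  0.5]
  meas 0.1038 q 7 -> th 0.104 w 0.011 M -0.011
  meas 0.1036 q 7 -> th 0.104 w 0.008 M -0.011
0 0 0.1 -3.4 0 0 0; 0 0 -0.1 2.3 0 0 0; 0 0 -0.0 0.1 0 0 0; 0 0 -0.0 0.6 0 0 0; 0 0 -0.0 0.3 0 0 0; 0 0 -0.1 0.3 0 0 0; 0 0 0.0 0.2 0 0 0; 0 0 0.0 0.2 0 0 0
[(np.float64(0.106), 0.122, -0.038), (np.float64(0.109), 0.122, -0.042), (np.float64(0.111), 0.122, -0.045), (np.float64(0.114), 0.122, -0.048)]
```

>>> servo_tool:
  deltas: "0 0 0.1 -3.4 0 0 0; 0 0 -0.1 2.3 0 0 0; 0 0 0 0.1 0 0 0; 0 0 0 0.6 0 0 0; 0 0 0 0.3 0 0 0; 0 0 -0.1 0.3 0 0 0; 0 0 0 0.2 0 0 0; 0 0 0 0.2 0 0 0"

```text
time_s: 18.32
position: [0.5757, 0.0289, 0.142]
tool_rot: [[-0.985, 0.171, 0.001], [0.171, 0.985, -0.0], [-0.001, -0.0, -1.0]]
ft_force: [8.0, -3.7, 0.8]
grip_width: 0.0185
gripper_force: 39.7
```

```bash
python3 -c "
from ctl import *
step(8,amax=.04,w=2.5)
from fit3 import *
us,vs=np.arange(172,196),np.arange(190,219)
for f,D in list(zip(fs,ims))[-8:]:
    o,d,z=setup(D,us,vs); A=np.arange(-.1,.38,.003); c=np.array([cst(model(o,d,a,.004,.02,.12,.0912,.0951,-.0047),z) for a in A]); j=c.argmin(); kk=slice(j-8,j+9); pf=np.polyfit(A[kk],c[kk],2); print(f[5:13],round(-pf[1]/2/pf[0],3),end=' ')
md=np.median(ims,0); o,d,z=setup(md,np.arange(174,186),np.arange(175,188))
A=np.arange(0,.25,.003); c=[cst(model(o,d,a,.006,.135,.165,.081,.0912,-.0047),z) for a in A]; print('tab',A[np.argmin(c)])
"
```

```text
t 18.32 pred th 0.114 w 0.013 M -0.011 a cmd -0.048 lag -0.048 meas -0.059 F [ 8.  -3.7  0.8]
  meas 0.1076 q 7 -> th 0.108 w -0.002 M -0.013
  meas 0.1093 q 7 -> th 0.109 w 0.001 M -0.012
0 0 0.2 -4.2 0 0 0; 0 0 -0.1 2.6 0 0 0; 0 0 0.0 -0.1 0 0 0; 0 0 -0.0 0.6 0 0 0; 0 0 -0.0 0.3 0 0 0; 0 0 -0.0 0.3 0 0 0; 0 0 -0.1 0.2 0 0 0; 0 0 0.0 0.1 0 0 0
[(np.float64(0.11), 0.122, -0.038), (np.float64(0.111), 0.122, -0.041), (np.float64(0.113), 0.122, -0.045), (np.float64(0.115), 0.122, -0.047)]
i16.18_0 0.133 i16.18_1 0.127 i16.87_0 0.098 i16.87_1 0.099 i17.55_0 0.096 i17.55_1 0.099 i18.32_0 0.103 i18.32_1 0.106 tab 0.12
```

>>> servo_tool:
  deltas: "0 0 0.2 -4.2 0 0 0; 0 0 -0.1 2.6 0 0 0; 0 0 0 -0.1 0 0 0; 0 0 0 0.6 0 0 0; 0 0 0 0.3 0 0 0; 0 0 0 0.3 0 0 0; 0 0 -0.1 0.2 0 0 0; 0 0 0 0.1 0 0 0"

```text
time_s: 19.08
position: [0.5757, 0.0289, 0.1422]
tool_rot: [[-0.985, 0.171, 0.001], [0.171, 0.985, -0.0], [-0.001, -0.0, -1.0]]
ft_force: [6.9, -4.1, 1.0]
grip_width: 0.0185
gripper_force: 39.7
```

```bash
python3 -c "
from ctl import *
step(8,amax=.04,w=2.5)
"
```

```text
t 19.08 pred th 0.115 w 0.010 M -0.012 a cmd -0.047 lag -0.046 meas -0.058 F [ 6.9 -4.1  1. ]
  meas 0.1213 q 7 -> th 0.121 w 0.025 M -0.010
  meas 0.1215 q 7 -> th 0.122 w 0.023 M -0.011
0 0 -0.3 5.8 0 0 0; 0 0 0.2 -3.0 0 0 0; 0 0 -0.0 0.3 0 0 0; 0 0 0.0 -0.8 0 0 0; 0 0 0.0 -0.2 0 0 0; 0 0 0.0 -0.3 0 0 0; 0 0 0.1 -0.2 0 0 0; 0 0 -0.0 -0.1 0 0 0
[(np.float64(0.126), 0.122, -0.063), (np.float64(0.126), 0.122, -0.06), (np.float64(0.126), 0.122, -0.057), (np.float64(0.126), 0.122, -0.055)]
```

>>> servo_tool:
  deltas: "0 0 -0.3 5.8 0 0 0; 0 0 0.2 -3 0 0 0; 0 0 0 0.3 0 0 0; 0 0 0 -0.8 0 0 0; 0 0 0 -0.2 0 0 0; 0 0 0 -0.3 0 0 0; 0 0 0.1 -0.2 0 0 0; 0 0 0 -0.1 0 0 0"

```text
time_s: 19.85
position: [0.5757, 0.0288, 0.1408]
tool_rot: [[-0.985, 0.171, 0.001], [0.171, 0.985, -0.0], [-0.001, -0.0, -1.0]]
ft_force: [6.2, -4.5, -0.1]
grip_width: 0.0189
gripper_force: 39.7
```

```bash
python3 -c "
from ctl import *
step(8,amax=.04,w=2.5)
"
```

```text
t 19.85 pred th 0.126 w -0.003 M -0.011 a cmd -0.055 lag -0.055 meas -0.066 F [ 6.2 -4.5 -0.1]
  meas 0.1213 q 7 -> th 0.121 w -0.014 M -0.012
  meas 0.1205 q 7 -> th 0.121 w -0.015 M -0.012
0 0 0.2 -5.0 0 0 0; 0 0 -0.1 2.6 0 0 0; 0 0 -0.0 -0.4 0 0 0; 0 0 -0.0 0.7 0 0 0; 0 0 -0.0 0.1 0 0 0; 0 0 -0.1 0.3 0 0 0; 0 0 0.0 0.1 0 0 0; 0 0 0.0 0.2 0 0 0
[(np.float64(0.118), 0.122, -0.041), (np.float64(0.118), 0.122, -0.043), (np.float64(0.118), 0.122, -0.045), (np.float64(0.119), 0.122, -0.047)]
```

>>> servo_tool:
  deltas: "0 0 0.2 -5 0 0 0; 0 0 -0.1 2.6 0 0 0; 0 0 0 -0.4 0 0 0; 0 0 0 0.7 0 0 0; 0 0 0 0.1 0 0 0; 0 0 -0.1 0.3 0 0 0; 0 0 0 0.1 0 0 0; 0 0 0 0.2 0 0 0"

```text
time_s: 20.62
position: [0.5757, 0.0289, 0.1421]
tool_rot: [[-0.985, 0.171, 0.001], [0.171, 0.985, -0.0], [-0.001, -0.0, -1.0]]
ft_force: [7.1, -4.6, 0.5]
grip_width: 0.0186
gripper_force: 39.7
```

```bash
python3 -c "
from ctl import *
step(8,amax=.04,w=2.5)
"
```

```text
t 20.62 pred th 0.119 w 0.003 M -0.012 a cmd -0.047 lag -0.047 meas -0.058 F [ 7.1 -4.6  0.5]
  meas 0.1217 q 7 -> th 0.122 w 0.011 M -0.011
  meas 0.1229 q 7 -> th 0.123 w 0.013 M -0.011
0 0 -0.2 4.0 0 0 0; 0 0 0.1 -2.1 0 0 0; 0 0 0.0 0.3 0 0 0; 0 0 0.0 -0.5 0 0 0; 0 0 0.1 -0.1 0 0 0; 0 0 -0.0 -0.3 0 0 0; 0 0 -0.0 -0.1 0 0 0; 0 0 -0.0 -0.1 0 0 0
[(np.float64(0.125), 0.122, -0.058), (np.float64(0.125), 0.122, -0.057), (np.float64(0.125), 0.122, -0.055), (np.float64(0.124), 0.122, -0.054)]
```

>>> servo_tool:
  deltas: "0 0 -0.2 4 0 0 0; 0 0 0.1 -2.1 0 0 0; 0 0 0 0.3 0 0 0; 0 0 0 -0.5 0 0 0; 0 0 0.1 -0.1 0 0 0; 0 0 0 -0.3 0 0 0; 0 0 0 -0.1 0 0 0; 0 0 0 -0.1 0 0 0"

```text
time_s: 21.38
position: [0.5757, 0.0289, 0.1411]
tool_rot: [[-0.985, 0.171, 0.001], [0.171, 0.985, -0.0], [-0.001, -0.0, -1.0]]
ft_force: [7.4, -3.4, 1.2]
grip_width: 0.0188
gripper_force: 39.7
```

```bash
python3 -c "
from ctl import *
step(8,amax=.04,w=2.5)
"
```

```text
t 21.38 pred th 0.124 w -0.002 M -0.011 a cmd -0.054 lag -0.054 meas -0.065 F [ 7.4 -3.4  1.2]
  meas 0.1223 q 7 -> th 0.122 w -0.008 M -0.011
  meas 0.1238 q 7 -> th 0.123 w -0.003 M -0.010
0 0 0.0 -0.5 0 0 0; 0 0 -0.0 0.2 0 0 0; 0 0 -0.0 -0.0 0 0 0; 0 0 -0.0 -0.0 0 0 0; 0 0 -0.0 0.0 0 0 0; 0 0 -0.0 0.0 0 0 0; 0 0 -0.0 0.1 0 0 0; 0 0 -0.0 -0.1 0 0 0
[(np.float64(0.122), 0.122, -0.052), (np.float64(0.122), 0.122, -0.052), (np.float64(0.122), 0.122, -0.052), (np.float64(0.122), 0.122, -0.052)]
```

>>> servo_tool:
  deltas: "0 0 0 -0.5 0 0 0; 0 0 0 0.2 0 0 0; 0 0 0 0 0 0 0; 0 0 0 0 0 0 0; 0 0 0 0 0 0 0; 0 0 0 0 0 0 0; 0 0 0 0.1 0 0 0; 0 0 0 -0.1 0 0 0"

```text
time_s: 22.15
position: [0.5757, 0.0289, 0.1413]
tool_rot: [[-0.985, 0.171, 0.001], [0.171, 0.985, -0.0], [-0.001, -0.0, -1.0]]
ft_force: [6.1, -4.9, 0.8]
grip_width: 0.0185
gripper_force: 39.7
```

```bash
python3 -c "
from ctl import *
step(8,amax=.04,w=2.5)
"
```

```text
t 22.15 pred th 0.122 w -0.000 M -0.010 a cmd -0.052 lag -0.052 meas -0.063 F [ 6.1 -4.9  0.8]
  meas 0.1174 q 7 -> th 0.117 w -0.011 M -0.011
  meas 0.1168 q 7 -> th 0.117 w -0.012 M -0.011
0 0 0.2 -4.7 0 0 0; 0 0 -0.1 2.7 0 0 0; 0 0 -0.0 -0.3 0 0 0; 0 0 -0.0 0.7 0 0 0; 0 0 -0.0 0.2 0 0 0; 0 0 -0.1 0.3 0 0 0; 0 0 0.0 0.2 0 0 0; 0 0 0.0 0.1 0 0 0
[(np.float64(0.115), 0.122, -0.04), (np.float64(0.115), 0.122, -0.042), (np.float64(0.116), 0.122, -0.045), (np.float64(0.117), 0.122, -0.047)]
```

>>> servo_tool:
  deltas: "0 0 0.2 -4.7 0 0 0; 0 0 -0.1 2.7 0 0 0; 0 0 0 -0.3 0 0 0; 0 0 0 0.7 0 0 0; 0 0 0 0.2 0 0 0; 0 0 -0.1 0.3 0 0 0; 0 0 0 0.2 0 0 0; 0 0 0 0.1 0 0 0"

```text
time_s: 22.92
position: [0.5757, 0.0289, 0.1421]
tool_rot: [[-0.985, 0.171, 0.001], [0.171, 0.985, -0.0], [-0.001, -0.0, -1.0]]
ft_force: [7.1, -3.5, 1.4]
grip_width: 0.0187
gripper_force: 39.7
```

```bash
python3 -c "
from ctl import *
step(8,amax=.04,w=2.5)
"
```

```text
t 22.92 pred th 0.117 w 0.006 M -0.011 a cmd -0.047 lag -0.047 meas -0.059 F [ 7.1 -3.5  1.4]
  meas 0.1226 q 7 -> th 0.123 w 0.019 M -0.010
  meas 0.1216 q 7 -> th 0.122 w 0.014 M -0.011
0 0 -0.2 3.9 0 0 0; 0 0 0.1 -2.0 0 0 0; 0 0 0.0 0.2 0 0 0; 0 0 0.0 -0.5 0 0 0; 0 0 0.1 -0.1 0 0 0; 0 0 -0.0 -0.2 0 0 0; 0 0 -0.0 -0.2 0 0 0; 0 0 -0.0 -0.1 0 0 0
[(np.float64(0.125), 0.122, -0.058), (np.float64(0.125), 0.122, -0.057), (np.float64(0.125), 0.122, -0.055), (np.float64(0.125), 0.122, -0.053)]
```

One more hold segment, then the lowering plan.

>>> servo_tool:
  deltas: "0 0 -0.2 3.9 0 0 0; 0 0 0.1 -2 0 0 0; 0 0 0 0.2 0 0 0; 0 0 0 -0.5 0 0 0; 0 0 0.1 -0.1 0 0 0; 0 0 0 -0.2 0 0 0; 0 0 0 -0.2 0 0 0; 0 0 0 -0.1 0 0 0"

```text
time_s: 23.68
position: [0.5757, 0.0288, 0.1412]
tool_rot: [[-0.985, 0.171, 0.001], [0.171, 0.985, -0.0], [-0.001, -0.0, -1.0]]
ft_force: [6.7, -3.7, 1.5]
grip_width: 0.0188
gripper_force: 39.7
```

```bash
python3 -c "
from ctl import *
step(8,goal=-.395,T=6.0,amax=.04,w=2.5)
"
```

```text
t 23.68 pred th 0.125 w -0.002 M -0.011 a cmd -0.053 lag -0.053 meas -0.064 F [ 6.7 -3.7  1.5]
  meas 0.1212 q 7 -> th 0.121 w -0.010 M -0.012
  meas 0.1228 q 7 -> th 0.122 w -0.005 M -0.011
0 0 0.0 -0.9 0 0 0; 0 0 -0.0 1.1 0 0 0; 0 0 -0.0 0.2 0 0 0; 0 0 -0.1 0.4 0 0 0; 0 0 0.0 0.3 0 0 0; 0 0 0.0 0.3 0 0 0; 0 0 -0.0 0.2 0 0 0; 0 0 -0.0 0.1 0 0 0
[(np.float64(0.121), 0.122, -0.054), (np.float64(0.12), 0.121, -0.058), (np.float64(0.118), 0.119, -0.061), (np.float64(0.114), 0.116, -0.063)]
```

>>> servo_tool:
  deltas: "0 0 0 -0.9 0 0 0; 0 0 0 1.1 0 0 0; 0 0 0 0.2 0 0 0; 0 0 -0.1 0.4 0 0 0; 0 0 0 0.3 0 0 0; 0 0 0 0.3 0 0 0; 0 0 0 0.2 0 0 0; 0 0 0 0.1 0 0 0"

```text
time_s: 24.45
position: [0.5756, 0.0288, 0.1394]
tool_rot: [[-0.985, 0.171, 0.001], [0.171, 0.985, -0.0], [-0.001, -0.0, -1.0]]
ft_force: [6.1, -4.5, 0.7]
grip_width: 0.0192
gripper_force: 39.7
```

```bash
python3 -c "
from ctl import *
step(8,amax=.04,w=2.5)
"
```

```text
t 24.45 pred th 0.114 w -0.026 M -0.011 a cmd -0.063 lag -0.063 meas -0.074 F [ 6.1 -4.5  0.7]
  meas 0.1131 q 7 -> th 0.113 w -0.028 M -0.011
  meas 0.1149 q 7 -> th 0.114 w -0.023 M -0.009
0 0 -0.2 2.5 0 0 0; 0 0 0.1 -1.4 0 0 0; 0 0 0.0 0.0 0 0 0; 0 0 0.0 -0.5 0 0 0; 0 0 0.1 -0.4 0 0 0; 0 0 0.0 -0.5 0 0 0; 0 0 0.0 -0.6 0 0 0; 0 0 0.1 -0.5 0 0 0
[(np.float64(0.106), 0.106, -0.069), (np.float64(0.098), 0.098, -0.067), (np.float64(0.087), 0.087, -0.061), (np.float64(0.073), 0.074, -0.055)]
```

>>> servo_tool:
  deltas: "0 0 -0.2 2.5 0 0 0; 0 0 0.1 -1.4 0 0 0; 0 0 0 0 0 0 0; 0 0 0 -0.5 0 0 0; 0 0 0.1 -0.4 0 0 0; 0 0 0 -0.5 0 0 0; 0 0 0 -0.6 0 0 0; 0 0 0.1 -0.5 0 0 0"

```text
time_s: 25.22
position: [0.5757, 0.0288, 0.1409]
tool_rot: [[-0.985, 0.171, 0.001], [0.171, 0.985, -0.0], [-0.001, -0.0, -1.0]]
ft_force: [6.2, -3.7, 0.8]
grip_width: 0.0186
gripper_force: 39.7
```

```bash
python3 -c "
from ctl import *
step(8,amax=.04,w=2.5)
"
```

```text
t 25.22 pred th 0.073 w -0.088 M -0.009 a cmd -0.055 lag -0.055 meas -0.066 F [ 6.2 -3.7  0.8]
  meas 0.0671 q 7 -> th 0.067 w -0.102 M -0.011
  meas 0.0628 q 8 -> th 0.062 w -0.105 M -0.010
0 0 0.2 -6.8 0 0 0; 0 0 -0.0 1.4 0 0 0; 0 0 -0.0 -0.7 0 0 0; 0 0 -0.0 -0.3 0 0 0; 0 0 0.0 -0.6 0 0 0; 0 0 0.0 -0.6 0 0 0; 0 0 0.0 -0.9 0 0 0; 0 0 0.0 -0.9 0 0 0
[(np.float64(0.038), 0.048, -0.023), (np.float64(0.02), 0.03, -0.017), (np.float64(-0.0), 0.009, -0.01), (np.float64(-0.022), -0.014, 0.001)]
```

>>> servo_tool:
  deltas: "0 0 0.2 -6.8 0 0 0; 0 0 0 1.4 0 0 0; 0 0 0 -0.7 0 0 0; 0 0 0 -0.3 0 0 0; 0 0 0 -0.6 0 0 0; 0 0 0 -0.6 0 0 0; 0 0 0 -0.9 0 0 0; 0 0 0 -0.9 0 0 0"

```text
time_s: 25.98
position: [0.5757, 0.0292, 0.1501]
tool_rot: [[-0.985, 0.171, 0.001], [0.171, 0.985, 0.0], [-0.001, 0.0, -1.0]]
ft_force: [6.9, -3.1, 0.1]
grip_width: 0.0185
gripper_force: 39.6
```

```bash
python3 -c "
from ctl import *
step(7,amax=.04,w=2.5)
"
```

```text
t 25.98 pred th -0.022 w -0.132 M -0.010 a cmd 0.001 lag -0.000 meas -0.011 F [ 6.9 -3.1  0.1]
  meas -0.0180 q 8 -> th -0.018 w -0.124 M -0.009
  meas -0.0269 q 8 -> th -0.026 w -0.134 M -0.011
0 0 0.0 -2.3 0 0 0; 0 0 -0.0 -1.0 0 0 0; 0 0 -0.0 -1.4 0 0 0; 0 0 -0.1 -1.4 0 0 0; 0 0 -0.0 -1.3 0 0 0; 0 0 -0.1 -1.5 0 0 0; 0 0 -0.1 -1.4 0 0 0
[(np.float64(-0.056), -0.052, 0.02), (np.float64(-0.082), -0.078, 0.036), (np.float64(-0.107), -0.104, 0.053)]
```

>>> servo_tool:
  deltas: "0 0 0 -2.3 0 0 0; 0 0 0 -1 0 0 0; 0 0 0 -1.4 0 0 0; 0 0 -0.1 -1.4 0 0 0; 0 0 0 -1.3 0 0 0; 0 0 -0.1 -1.5 0 0 0; 0 0 -0.1 -1.4 0 0 0"

```text
time_s: 26.67
position: [0.5757, 0.029, 0.1603]
tool_rot: [[-0.985, 0.171, 0.0], [0.171, 0.985, 0.0], [-0.0, 0.0, -1.0]]
ft_force: [8.2, -2.6, -0.7]
grip_width: 0.0183
gripper_force: 39.6
```

```bash
python3 -c "
from ctl import *
step(7,amax=.04,w=2.5)
"
```

```text
t 26.67 pred th -0.121 w -0.158 M -0.011 a cmd 0.061 lag 0.060 meas 0.049 F [ 8.2 -2.6 -0.7]
  meas -0.1245 q 9 -> th -0.124 w -0.168 M -0.012
  meas -0.1295 q 9 -> th -0.131 w -0.162 M -0.010
0 0 -0.4 -5.2 0 0 0; 0 0 0.0 0.3 0 0 0; 0 0 -0.1 -1.8 0 0 0; 0 0 -0.2 -1.0 0 0 0; 0 0 -0.1 -1.4 0 0 0; 0 0 -0.1 -1.2 0 0 0; 0 0 -0.2 -1.3 0 0 0
[(np.float64(-0.166), -0.161, 0.09), (np.float64(-0.192), -0.187, 0.107), (np.float64(-0.217), -0.213, 0.122)]
```

>>> servo_tool:
  deltas: "0 0 -0.4 -5.2 0 0 0; 0 0 0 0.3 0 0 0; 0 0 -0.1 -1.8 0 0 0; 0 0 -0.2 -1 0 0 0; 0 0 -0.1 -1.4 0 0 0; 0 0 -0.1 -1.2 0 0 0; 0 0 -0.2 -1.3 0 0 0"

```text
time_s: 27.35
position: [0.5755, 0.0281, 0.1718]
tool_rot: [[-0.985, 0.171, 0.0], [0.171, 0.985, 0.001], [-0.0, 0.001, -1.0]]
ft_force: [8.2, -2.0, -0.6]
grip_width: 0.0186
gripper_force: 39.5
```

```bash
python3 -c "
from ctl import *
step(6,amax=.04,w=2.5)
"
```

```text
t 27.35 pred th -0.230 w -0.146 M -0.010 a cmd 0.130 lag 0.129 meas 0.116 F [ 8.2 -2.  -0.6]
  meas -0.2202 q 12 -> th -0.220 w -0.122 M -0.006
  meas -0.2245 q 12 -> th -0.225 w -0.114 M -0.005
0 0 0.7 6.8 0 0 0; 0 0 -0.4 -4.5 0 0 0; 0 0 -0.2 -1.7 0 0 0; 0 0 -0.3 -2.3 0 0 0; 0 0 -0.3 -1.8 0 0 0; 0 0 -0.2 -1.6 0 0 0
[(np.float64(-0.251), -0.264, 0.116), (np.float64(-0.273), -0.287, 0.14), (np.float64(-0.295), -0.307, 0.16)]
```

>>> servo_tool:
  deltas: "0 0 0.7 6.8 0 0 0; 0 0 -0.4 -4.5 0 0 0; 0 0 -0.2 -1.7 0 0 0; 0 0 -0.3 -2.3 0 0 0; 0 0 -0.3 -1.8 0 0 0; 0 0 -0.2 -1.6 0 0 0"

```text
time_s: 27.95
position: [0.5754, 0.0275, 0.1768]
tool_rot: [[-0.985, 0.171, 0.0], [0.171, 0.985, 0.001], [-0.0, 0.001, -1.0]]
ft_force: [7.6, -2.1, -2.1]
grip_width: 0.0185
gripper_force: 39.5
```

```bash
python3 -c "
from ctl import *
step(5,amax=.04,w=2.5)
"
```

```text
t 27.95 pred th -0.295 w -0.126 M -0.005 a cmd 0.160 lag 0.159 meas 0.146 F [ 7.6 -2.1 -2.1]
  meas -0.3018 q 11 -> th -0.302 w -0.145 M -0.008
  meas -0.3091 q 12 -> th -0.309 w -0.145 M -0.008
0 0 -1.3 -6.7 0 0 0; 0 0 -0.9 -4.5 0 0 0; 0 0 0.4 1.9 0 0 0; 0 0 -0.1 -0.5 0 0 0; 0 0 -0.0 0.1 0 0 0
[(np.float64(-0.339), -0.335, 0.227), (np.float64(-0.355), -0.35, 0.219)]
```

>>> servo_tool:
  deltas: "0 0 -1.3 -6.7 0 0 0; 0 0 -0.9 -4.5 0 0 0; 0 0 0.4 1.9 0 0 0; 0 0 -0.1 -0.5 0 0 0; 0 0 0 0.1 0 0 0"

```text
time_s: 28.47
position: [0.5751, 0.0259, 0.1864]
tool_rot: [[-0.985, 0.171, 0.0], [0.171, 0.985, 0.001], [-0.0, 0.001, -1.0]]
ft_force: [8.5, -0.9, -2.4]
grip_width: 0.0186
gripper_force: 39.5
```

```bash
python3 -c "
from ctl import *
step(4,amax=.04,w=3)
"
```

```text
t 28.47 pred th -0.362 w -0.077 M -0.008 a cmd 0.218 lag 0.218 meas 0.203 F [ 8.5 -0.9 -2.4]
  meas -0.3704 q 19 -> th -0.370 w -0.102 M -0.013
  meas -0.3728 q 21 -> th -0.374 w -0.092 M -0.011
0 0 -1.6 -6.6 0 0 0; 0 0 0.1 0.3 0 0 0; 0 0 0.4 1.8 0 0 0; 0 0 0.2 0.7 0 0 0
[(np.float64(-0.39), -0.374, 0.256), (np.float64(-0.396), -0.382, 0.241)]
```

>>> servo_tool:
  deltas: "0 0 -1.6 -6.6 0 0 0; 0 0 0.1 0.3 0 0 0; 0 0 0.4 1.8 0 0 0; 0 0 0.2 0.7 0 0 0"

```text
time_s: 28.9
position: [0.5749, 0.0251, 0.19]
tool_rot: [[-0.985, 0.171, 0.0], [0.171, 0.985, 0.001], [0.0, 0.001, -1.0]]
ft_force: [7.9, 0.0, -2.6]
grip_width: 0.0186
gripper_force: 39.5
```

```bash
python3 -c "
from ctl import *
step(4,amax=.04,w=3)
"
```

```text
t 28.90 pred th -0.396 w -0.027 M -0.011 a cmd 0.241 lag 0.242 meas 0.225 F [ 7.9  0.  -2.6]
  meas -0.3862 q 21 -> th -0.387 w 0.005 M -0.005
  meas -0.3861 q 21 -> th -0.386 w 0.014 M -0.005
0 0 1.5 6.6 0 0 0; 0 0 1.2 6.7 0 0 0; 0 0 -0.6 -3.5 0 0 0; 0 0 -0.2 -1.0 0 0 0
[(np.float64(-0.382), -0.39, 0.161), (np.float64(-0.383), -0.393, 0.188)]
```

>>> servo_tool:
  deltas: "0 0 1.5 6.6 0 0 0; 0 0 1.2 6.7 0 0 0; 0 0 -0.6 -3.5 0 0 0; 0 0 -0.2 -1 0 0 0"

```text
time_s: 29.33
position: [0.5752, 0.0268, 0.1813]
tool_rot: [[-0.985, 0.171, -0.0], [0.171, 0.985, 0.001], [0.001, 0.001, -1.0]]
ft_force: [8.9, -1.0, -1.9]
grip_width: 0.0184
gripper_force: 39.5
```

```bash
python3 -c "
from ctl import *
step(4,goal=-.402,T=0,amax=.03,w=3)
"
```

```text
t 29.33 pred th -0.383 w -0.009 M -0.005 a cmd 0.188 lag 0.187 meas 0.173 F [ 8.9 -1.  -1.9]
  meas -0.3870 q 21 -> th -0.387 w -0.024 M -0.008
  meas -0.3870 q 21 -> th -0.387 w -0.025 M -0.007
0 0 -1.0 -5.0 0 0 0; 0 0 -0.1 -0.3 0 0 0; 0 0 0.1 0.2 0 0 0; 0 0 -0.0 0.1 0 0 0
[(np.float64(-0.393), -0.402, 0.22), (np.float64(-0.396), -0.402, 0.218)]
```

>>> servo_tool:
  deltas: "0 0 -1 -5 0 0 0; 0 0 -0.1 -0.3 0 0 0; 0 0 0.1 0.2 0 0 0; 0 0 0 0.1 0 0 0"

```text
time_s: 29.77
position: [0.575, 0.0259, 0.1863]
tool_rot: [[-0.985, 0.171, 0.0], [0.171, 0.985, 0.001], [0.0, 0.001, -1.0]]
ft_force: [9.2, -0.7, -1.8]
grip_width: 0.0186
gripper_force: 39.5
```

```bash
python3 -c "
from ctl import *
step(4,goal=-.404,T=0,amax=.03,w=3)
"
```

```text
t 29.77 pred th -0.396 w -0.015 M -0.007 a cmd 0.218 lag 0.218 meas 0.203 F [ 9.2 -0.7 -1.8]
  meas -0.3872 q 21 -> th -0.388 w 0.014 M -0.001
  meas -0.3872 q 21 -> th -0.387 w 0.017 M -0.002
0 0 1.0 5.0 0 0 0; 0 0 0.9 5.0 0 0 0; 0 0 -0.4 -2.3 0 0 0; 0 0 -0.3 -1.7 0 0 0
[(np.float64(-0.384), -0.404, 0.158), (np.float64(-0.385), -0.404, 0.182)]
```

Run:
```python
from fit3 import *
import meas
def t2(img,x,dy):
    A=np.arange(-.65,.6,.0025); d=dark(img,p,np.r_[V[:3],dy,0],.035,.112,x,A); m=d.mean(1); k=(A>-.55)&(A<.45); i=np.where(k)[0][m[k].argmax()]; n=abs(A-A[i])<.1
    b=np.percentile(m[n],30); q=np.clip(m[n]-b,0,None)**2; return (q*A[n]).sum()/q.sum()
us,vs=np.arange(174,200),np.arange(196,219)
L=[("rest",p["img"],p["depth"])]+[(f,np.load(f)["img"],np.load(f)["depth"]) for f in fs[-12:]]
g0=G(p["img"])
for f,im,D in L:
    o,d,z=setup(D,us,vs); A=np.arange(-.5,-.25,.003); c=np.array([cst(model(o,d,a,.004,.02,.12,.0912,.0951,-.0047),z) for a in A])
    row=[]
    for v in (200,206,212):
        s=np.clip(125-G(im)[v,180:200],0,None); row.append(round((s*np.arange(180,200)).sum()/s.sum(),2))
    print(f[-12:],"new",round(tilt(dict(p,img=im))[0],4),"old",round(t2(im,.0945,0),4),"depth",A[c.argmin()].round(3),"cols",row,"weight-region diff",np.abs(G(im)-g0)[225:285,225:262].mean().round(2))
```

```text
rest new -0.3999 old -0.4024 depth -0.398 cols [np.float64(189.67), np.float64(189.9), np.float64(188.28)] weight-region diff 0.0
i27.35_0.npz new -0.2202 old -0.2425 depth -0.251 cols [np.float64(187.29), np.float64(188.56), np.float64(186.71)] weight-region diff 37.83
i27.35_1.npz new -0.2245 old -0.246 depth -0.251 cols [np.float64(187.32), np.float64(188.63), np.float64(186.72)] weight-region diff 36.7
i27.95_0.npz new -0.3018 old -0.3158 depth -0.296 cols [np.float64(187.95), np.float64(189.07), np.float64(187.29)] weight-region diff 23.68
i27.95_1.npz new -0.3091 old -0.3227 depth -0.305 cols [np.float64(188.13), np.float64(189.06), np.float64(187.37)] weight-region diff 22.31
i28.47_0.npz new -0.3704 old -0.377 depth -0.365 cols [np.float64(188.8), np.float64(189.49), np.float64(187.74)] weight-region diff 12.87
i28.47_1.npz new -0.3728 old -0.3788 depth -0.359 cols [np.float64(188.87), np.float64(189.47), np.float64(187.77)] weight-region diff 12.23
i28.90_0.npz new -0.3862 old -0.3908 depth -0.38 cols [np.float64(189.16), np.float64(189.81), np.float64(188.08)] weight-region diff 10.31
i28.90_1.npz new -0.3861 old -0.3907 depth -0.377 cols [np.float64(189.16), np.float64(189.72), np.float64(188.11)] weight-region diff 10.36
i29.33_0.npz new -0.387 old -0.3914 depth -0.377 cols [np.float64(189.19), np.float64(189.77), np.float64(188.08)] weight-region diff 10.31
i29.33_1.npz new -0.387 old -0.3912 depth -0.377 cols [np.float64(189.33), np.float64(189.77), np.float64(188.08)] weight-region diff 10.14
i29.77_0.npz new -0.3872 old -0.3913 depth -0.389 cols [np.float64(189.63), np.float64(189.74), np.float64(188.1)] weight-region diff 9.24
i29.77_1.npz new -0.3872 old -0.3912 depth -0.392 cols [np.float64(189.63), np.float64(189.76), np.float64(188.08)] weight-region diff 9.24
```

Run:
```python
from fit3 import *
g0=G(p["img"]).astype(np.float32)
S=np.eye(2,3,dtype=np.float32)
for f in fs[-12:]:
    g=G(np.load(f)["img"]).astype(np.float32); r=[]
    for (a,b,c,d) in [(243,284,228,262),(195,230,198,245)]:
        T=g0[a:b,c:d]; try_=None
        W=S.copy()
        try: cc,W=cv2.findTransformECC(T,g[a:b,c:d],W,cv2.MOTION_TRANSLATION,(3,100,1e-6),None,3); r.append((W[0,2].round(2),W[1,2].round(2),round(cc,3)))
        except cv2.error: r.append(None)
    print(f[-12:],r)
```

```text
i27.35_0.npz [(np.float32(0.95), np.float32(-6.42), 0.936), (np.float32(-3.11), np.float32(-6.59), 0.8)]
i27.35_1.npz [(np.float32(0.85), np.float32(-6.24), 0.961), (np.float32(-2.98), np.float32(-6.32), 0.785)]
i27.95_0.npz [(np.float32(0.41), np.float32(-3.32), 0.972), (np.float32(-1.56), np.float32(-3.26), 0.879)]
i27.95_1.npz [(np.float32(0.31), np.float32(-3.11), 0.985), (np.float32(-1.42), np.float32(-2.98), 0.873)]
i28.47_0.npz [(np.float32(0.11), np.float32(-1.14), 0.995), (np.float32(-0.52), np.float32(-1.09), 0.952)]
i28.47_1.npz [(np.float32(0.06), np.float32(-1.02), 0.996), (np.float32(-0.47), np.float32(-1.01), 0.924)]
i28.90_0.npz [(np.float32(0.01), np.float32(-0.54), 0.998), (np.float32(-0.26), np.float32(-0.59), 0.955)]
i28.90_1.npz [(np.float32(0.02), np.float32(-0.55), 0.998), (np.float32(-0.28), np.float32(-0.6), 0.957)]
i29.33_0.npz [(np.float32(0.04), np.float32(-0.47), 0.982), (np.float32(-0.26), np.float32(-0.58), 0.957)]
i29.33_1.npz [(np.float32(0.02), np.float32(-0.41), 0.984), (np.float32(-0.24), np.float32(-0.54), 0.961)]
i29.77_0.npz [(np.float32(-0.03), np.float32(-0.11), 0.998), (np.float32(-0.05), np.float32(-0.19), 0.965)]
i29.77_1.npz [(np.float32(-0.06), np.float32(-0.06), 0.998), (np.float32(-0.05), np.float32(-0.13), 0.968)]
```

Run:
```python
from ctl import *
S=load(); yz=np.array(S["yz"]); print(yz,S["ca"])
a=S["ca"]; seq=[a,a,a-.01,a-.025,a-.045,a-.07,a-.10,a-.13]+list(np.linspace(a-.13,-.40,11)[1:])+[-.4]*2
out=[]
for q in seq:
    n=np.array([170*np.cos(q),170*np.sin(q)]); d=(n-yz).round(1); yz=yz+d; out.append(f"0 0 {d[0]:.1f} {-d[1]:.1f} 0 0 0")
for i in (0,8,14): print("; ".join(out[i:[8,14,20][[0,8,14].index(i)]]))
```

```text
[165.98036898  36.79888181] 0.21817718163857883
0 0 -0.0 0.0 0 0 0; 0 0 -0.0 0.0 0 0 0; 0 0 0.3 1.7 0 0 0; 0 0 0.6 2.5 0 0 0; 0 0 0.6 3.3 0 0 0; 0 0 0.7 4.2 0 0 0; 0 0 0.6 5.1 0 0 0; 0 0 0.6 5.0 0 0 0
0 0 0.5 8.3 0 0 0; 0 0 0.1 8.3 0 0 0; 0 0 -0.3 8.3 0 0 0; 0 0 -0.7 8.3 0 0 0; 0 0 -1.0 8.2 0 0 0; 0 0 -1.5 8.2 0 0 0
0 0 -1.9 8.0 0 0 0; 0 0 -2.3 8.0 0 0 0; 0 0 -2.7 7.9 0 0 0; 0 0 -3.0 7.7 0 0 0; 0 0 -0.0 -0.0 0 0 0; 0 0 -0.0 -0.0 0 0 0
```

>>> servo_tool:
  deltas: "0 0 0 0 0 0 0; 0 0 0 0 0 0 0; 0 0 0.3 1.7 0 0 0; 0 0 0.6 2.5 0 0 0; 0 0 0.6 3.3 0 0 0; 0 0 0.7 4.2 0 0 0; 0 0 0.6 5.1 0 0 0; 0 0 0.6 5 0 0 0"

```text
time_s: 30.53
position: [0.5756, 0.0288, 0.1644]
tool_rot: [[-0.985, 0.171, 0.0], [0.171, 0.985, 0.0], [-0.0, 0.0, -1.0]]
ft_force: [8.9, -2.9, -2.2]
grip_width: 0.0187
gripper_force: 39.5
```

Run:
```python
from fit3 import *
g0=G(p["img"]).astype(np.float32)
for i in range(2):
    q=env.get_image("scene"); g=G(q["img"]).astype(np.float32); a,b,c,d=243,284,228,262
    cc,W=cv2.findTransformECC(g0[a:b,c:d],g[a:b,c:d],np.eye(2,3,dtype=np.float32),cv2.MOTION_TRANSLATION,(3,100,1e-6),None,3); print(W[:,2],cc,tilt(q))
```

```text
[-0.08190622  0.07273078] 0.9981457707144187 (np.float64(-0.4001076755716883), np.float64(17.57499999999999))
[-0.08169071  0.07395092] 0.9981267922597098 (np.float64(-0.39965055243829767), np.float64(17.774999999999977))
```

Rocker is back on its rest (-0.400). Bringing the handle down slack, then releasing.

>>> servo_tool:
  deltas: "0 0 0.5 8.3 0 0 0; 0 0 0.1 8.3 0 0 0; 0 0 -0.3 8.3 0 0 0; 0 0 -0.7 8.3 0 0 0; 0 0 -1 8.2 0 0 0; 0 0 -1.5 8.2 0 0 0"

```text
time_s: 31.13
position: [0.575, 0.0252, 0.1151]
tool_rot: [[-0.985, 0.171, 0.001], [0.171, 0.985, -0.001], [-0.001, -0.001, -1.0]]
ft_force: [6.8, -8.8, 0.9]
grip_width: 0.0185
gripper_force: 39.8
```

>>> servo_tool:
  deltas: "0 0 -1.9 8 0 0 0; 0 0 -2.3 8 0 0 0; 0 0 -2.7 7.9 0 0 0; 0 0 -3 7.7 0 0 0; 0 0 0 0 0 0 0; 0 0 0 0 0 0 0"

```text
time_s: 31.63
position: [0.5732, 0.0151, 0.0839]
tool_rot: [[-0.985, 0.171, 0.0], [0.171, 0.985, -0.001], [-0.0, -0.001, -1.0]]
ft_force: [5.0, -7.9, 2.5]
grip_width: 0.0188
gripper_force: 40.1
```

>>> servo_tool:
  deltas: "0.45 0 0 0 0 0 0; 0.6 0 0 0 0 0 0; 1 0 0 0 0 0 0; 1 0 0 0 0 0 0; 1 0 0 0 0 0 0; 1 0 0 0 0 0 0"

```text
time_s: 32.13
position: [0.5728, 0.0163, 0.0851]
tool_rot: [[-0.985, 0.171, -0.001], [0.171, 0.985, 0.0], [0.001, 0.0, -1.0]]
ft_force: [0.1, -0.0, -0.2]
grip_width: 0.0854
gripper_force: 0.0
```

>>> servo_tool:
  deltas: "1 0 0 -10 0 0 0; 1 0 0 -18 0 0 0; 1 0 0 -22 0 0 0; 1 0 0 -25 0 0 0; 1 0 0 -25 0 0 0; 1 5 0 -25 0 0 0; 1 15 0 -20 0 0 0; 1 20 0 -10 0 0 0"

```text
time_s: 32.8
position: [0.5343, 0.0227, 0.2435]
tool_rot: [[-0.985, 0.171, 0.005], [0.171, 0.985, -0.001], [-0.005, 0.0, -1.0]]
ft_force: [-0.6, 0.5, -0.0]
grip_width: 0.0856
gripper_force: 0.0
```

>>> servo_tool:
  deltas: "1 25 0 0 0 0 0; 1 25 0 0 0 0 0; 1 20 0 0 0 0 0; 1 10 0 0 0 0 0; 1 0 0 0 0 0 0; 1 0 0 0 0 0 0; 1 0 0 0 0 0 0; 1 0 0 0 0 0 0"

```text
time_s: 33.47
position: [0.4558, 0.0363, 0.2402]
tool_rot: [[-0.985, 0.171, -0.0], [0.171, 0.985, -0.0], [0.0, -0.0, -1.0]]
ft_force: [0.2, -0.2, 0.4]
grip_width: 0.0851
gripper_force: 0.0
```

Run:
```python
from meas import *
q=env.get_image("scene"); print(tilt(q)); o=env.observe(); print(o["time_s"],o["ft_force"],np.abs(o["qvel"]).max())
cv2.imwrite("pics/end.png",q["img"][:,:,::-1])
```

```text
(np.float64(-0.39929302911212067), np.float64(17.875))
33.5167 [ 0.36917131 -0.70796926 -0.10306555] 0.38037856888519883
```

View pics/end.png

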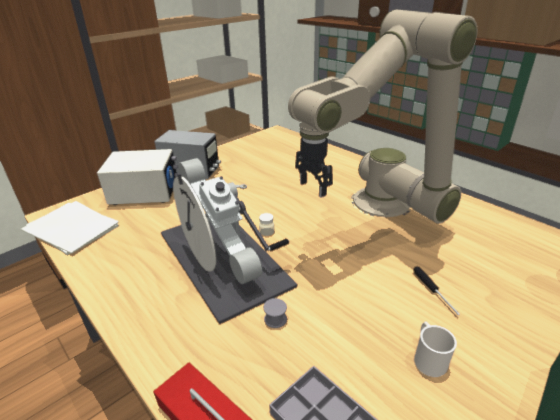

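The picture shows the gripper clear at about (313,175), the rocker on its rest with the handle down at (280,243), and the other objects unmoved.

```bash
python3 -c "
from rig import env
print(env.close_job())"
```

```text
the job is handed in; nothing more can be done
None
```

I raised the rocker and held its pointer within about 5 mm of the index mark (by my camera measurements) for about 7 s, after a first overshoot past the mark. I then lowered it gently onto its rest, released the handle, moved the arm clear and handed the job in at about 33.5 s; no verdict was returned.

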